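# Slide the clamp block round the bent rod

### The job

Pick up the drilled clamp block, thread it onto the free end of the bent support rod and slide it along the rod, round the bend, until it meets the stop ring by the stand's post; press it firmly home there for a second, with about 10 N, then let go. The rod is hand-bent and each one a little different, so feel your way and never strain it: keep every push or pinch on it below 15 N. Leave the glassware and the jar alone.

Things in the scene. Friction and masses are not known exactly. Their poses are not given: they have to be found in the camera images.
- block: drilled clamp block, bare aluminium, 16 long (x, along the bore) x 28 wide (y) x 46 mm tall, black fixed thumbscrew on top (14 mm across, top at 57 mm). Round 13 mm bore along x, 30 mm above the underside and above the centre of mass, so that it hangs upright on a rod. Stands loose on the table, about 0.12 kg. Origin: centre of underside. Goes on either way round, screw up
- bore (a point): centre of the block's bore, 30 mm above the underside; axes as the block's (x along the bore)
- rod_tip (a point): free end of the bent steel rod (10 mm thick, round end, stiff). x points outward along the straight level free leg, z up. Inward (-x) it is straight for 51 to 69 mm; then the hand-made bend: five turns of about 12 degrees, 19 mm apart (50 to 70 degrees in all), into the level seat leg at the same height. Between its ends the bend rises or sags by up to 6 mm (slope to 13 degrees)
- stop_face (a point): centre of the face of the dark stop ring (22 mm wide, 15 mm long) that ends the rod's seat leg. It looks to its own -y, along which the seat leg runs straight for 41 to 59 mm to the bend; z up. With the block home, the bore's centre is 8 mm from here. 45 mm behind (+y) is the post (13 mm thick, top 162 mm above the table); the rod lies 115 to 140 mm above the table
- stand: fixed rod stand: grey foot plate 100 x 130 x 14 mm and a steel post at its middle; origin under the post on the table, y axis parallel to the seat leg and pointing away from the rod
- flask: conical glass flask 61 mm wide, 78 mm tall, bystander; origin centre of underside
- jar: jar with black lid, 60 mm wide, 68 mm tall, bystander; origin centre of underside
- cylinder: slender measuring cylinder on a foot, 42 x 48 x 136 mm, bystander; origin centre of underside

How it is judged (in metres and radians):
On the way, in this order (a step that is already met when the one before it is completed fails the run):
1. the block is threaded on the free leg of the rod (x of bore in the frame of rod_tip between -0.045 and -0.012 m and y of bore in the frame of rod_tip between -0.004 and 0.004 m and z of bore in the frame of rod_tip between -0.004 and 0.004 m), for 0.1 s.
2. the block has passed the bend and is on the seat leg (y of bore in the frame of stop_face between -0.045 and -0.005 m and distance between bore and stop_face below 0.047 m and angle between the x axis of bore and the y axis of stop_face, either way round below 0.35 rad), for 0.1 s.
3. the block is pressed home against the stop ring with more than 7 N (y of bore in the frame of stop_face above -0.0105 m and contact force between block and stand above 7 N), for 0.5 s.
At the end, for the whole second after the job is handed in: the block hangs on the seat leg, screw upward (within 20 degrees), its face within 3 mm of the stop ring, released and at rest (y of bore in the frame of stop_face between -0.011 and -0.005 m and distance between bore and stop_face below 0.0125 m and angle between the x axis of bore and the y axis of stop_face, either way round below 0.3 rad and angle between block's own z axis and vertical below 0.35 rad and linear speed of block below 0.02 m/s and contact force between the arm and block below 0.1 N); the robot touches nothing.
It fails at once if the rod or its stand was strained: the block or the robot pressed or pinched it with more than 18 N (contact force between any of block, the arm and stand above 18 N).
It fails at once if a bystander was shoved or tipped (distance of any of flask, jar, cylinder from where it was at the start of the episode above 0.03 m or angle between any of flask, jar, cylinder's own z axis and vertical above 0.5 rad).
It also fails if it takes over 69 s, if anything falls off the work surface, if the arm or the gripper's body presses on something with over 40 N, if the wrist force passes 120 N, or if a joint passes its speed limit or range.

### The arm

A 6-joint arm with a two-finger parallel gripper is mounted at the origin on a cart in front of the work surface, level with it; the furniture and walls round the work are solid. World frame = base frame: x ahead of the robot, y to its left, z up, the work surface at z = 0. Lengths are in mm, angles in rad, forces in N, time in s.
With the tool pointing down it reaches from about 350 to 975 mm from the base axis. Payload 7.1 kg.
Tool frame: the origin (TCP) lies at the very end of the fingers, on their centre line; the grasp point (between the pads) lies 19 mm behind it; z points along the fingers, y is the line along which they close (so a half turn about z gives the same grasp; the last joint's range is limited). The gripper opens to 88 mm and grips with 3 to 60 N. Pads are 20 mm wide; open, the fingers measure 115 mm over their backs; the gripper's body (75 mm by 178 mm) begins 61 mm behind the grasp point.
Start: joints at [1.242, 0.423, 1.63, -0, 1.089, -0.019], TCP at [190.511, 595.24, 222.675] pointing down, gripper open.
Joint ranges: [-3, 3], [-0.9, 2.11], [0.09, 2.58], [-1.31, 4.45], [0.11, 2.69], [-2.54, 2.54]. Speed limits (rad/s): [2.39, 2.39, 3.01, 3.14, 3.14, 3.14].

### API

Orientations are given as a rotation vector (axis times angle).
In Python, from workcell import sensors, imaging, close_job gives the robot as it stands. The module is installed in compiled form; this text tells all that it offers.
- The arm moves only by the tool servo_tool, never from a script. Its argument "steps" is a list of rows, each a list of 3 entries, a list of its own where there are three numbers: the shift along the world's x, y, z in m, then the turn, a rotation vector about the world's x, y, z in degrees, then the opening, from -1 (shut) to 1 (fully open). A call has exactly 8 rows; each row shifts and turns the commanded pose from where the row before left it; what a row does not reach is not made up. A row lasts 1/12 s, in which the tool goes at most 41.7 mm and 7.16 degrees, less where a joint would pass 70% of its speed; a pose out of reach is approached as far as the arm can. A call is refused whole if a number of a shift passes 0.0417 or a number of a turn 7.16, either way. A call with a gripper value outside its range is refused whole. The fingers move at their own pace and stop on an object; the grip force is fixed at half the most. Time passes only in rows, so rows that do not move let the fingers close, or fill a call up. It gives the time, the measured TCP pose, the force, the opening and the grip force at its end, in the units of the state.
- sensors.get_obs(): the state, without advancing time (a new reading comes with each control period).
- imaging.get_image(name): name is "scene" or "top" or "wrist"; returns a dict with "color" (384x512x3 uint8, blue, green, red), "range_z" (384x512 float32, mm along the optical axis (not along the pixel's ray), 0 where there is no reading), "vertical_fov" (degrees; the focal length in pixels is half the picture's height over the tangent of half this angle, whatever the lens; pixels are square), "cx", "cy" (the principal point, pixels), "k1" (the pictures are not rectified: a ray, as slopes to the right and down, at radius r is drawn at 1 + k1 r^2 times it, then the intrinsics apply), "rvec" (rotation vector, rad) and "tvec" (3), from world to camera coordinates, as OpenCV has them; the wrist camera has in their place "tool_from_camera" (4x4, takes a point from camera to tool coordinates, whose origin is the TCP and whose axes are the flange's). Camera axes: x right, y down, z forward; pixel columns grow to the right and rows downward; lengths in mm; the calibration is good to about 2 mm. A picture is of the moment at which its call begins: read the wrist's pose just before it.
- close_job(): hands the job in; it is judged then, once.
The state is a dict: "t": time; "qpos": joint angles; "qvel": joint speeds; "joint_torque": joint torques, N m; "ee_pos": TCP position; "orientation": TCP orientation; "ft_force": force on the tool from outside, world axes, zero at the start; "moment": the same for the moment, N m; "width": finger opening in mm; "grasp_force": force on a finger pad.
Only numpy, scipy, OpenCV 4.12 (cv2) and the standard library are available. Lean on these libraries where they do the work, as an engineer would, in place of code of your own. Each camera call takes 0.05 s, during which the arm holds its last target. There are 200 camera calls.

## Working session

There is one attempt and no reset: what is moved stays moved. The work goes in short steps, Python scripts to look and compute and a tool call to move; the robot and the scene stay as the last step left them, time stands still between calls to the robot, and variables do not carry over. Pictures are saved under pics/ and viewed, at most 12 in all, crops included, and the job is handed in when it is done.

Besides the shell and the picture viewer there is one more tool, called after "Emit:" in YAML: its name, and indented under it one key for each argument. servo_tool: Moves the arm, as the interface text tells. Its arguments: {"type":"object","properties":{"steps":{"type":"array"}},"required":["steps"]}

```bash
mkdir -p pics
cat > h.py <<'E'
import numpy as np, cv2, pickle
from workcell import sensors, imaging, close_job
def grab(n):
    o=sensors.get_obs(); d=imaging.get_image(n)
    h,w=d["color"].shape[:2]; f=h/2/np.tan(np.radians(d["vertical_fov"])/2)
    d["K"]=np.array([[f,0,d["cx"]],[0,f,d["cy"]],[0,0,1.]]); d["D"]=np.array([d["k1"],0,0,0,0.])
    if n=="wrist":
        T=np.eye(4); T[:3,:3]=cv2.Rodrigues(np.array(o["orientation"],float))[0]; T[:3,3]=o["ee_pos"]
        d["wTc"]=T@np.array(d["tool_from_camera"])
    else:
        T=np.eye(4); T[:3,:3]=cv2.Rodrigues(np.array(d["rvec"],float))[0]; T[:3,3]=np.ravel(d["tvec"]); d["wTc"]=np.linalg.inv(T)
    return d
def pts(d,uv):  # world points from range
    uv=np.asarray(uv,float).reshape(-1,2); n=cv2.undistortPoints(uv[:,None],d["K"],d["D"])[:,0]
    z=d["range_z"][uv[:,1].round().astype(int),uv[:,0].round().astype(int)]
    P=np.c_[n*z[:,None],z]; return P@d["wTc"][:3,:3].T+d["wTc"][:3,3]
def plane(d,uv,z):
    uv=np.asarray(uv,float).reshape(-1,2); n=cv2.undistortPoints(uv[:,None],d["K"],d["D"])[:,0]
    r=np.c_[n,np.ones(len(n))]@d["wTc"][:3,:3].T; o=d["wTc"][:3,3]
    return o+r*((z-o[2])/r[:,2])[:,None]
def cloud(d):
    h,w=d["range_z"].shape; u,v=np.meshgrid(np.arange(w),np.arange(h))
    return pts(d,np.c_[u.ravel(),v.ravel()]).reshape(h,w,3)
E
python3 - <<'E'
from h import *
o=sensors.get_obs(); print(o)
for n in("scene","top","wrist"):
    d=grab(n); cv2.imwrite(f"pics/{n}0.png",d["color"]); pickle.dump(d,open(f"{n}0.pkl","wb")); print(n,d["wTc"].round(2).tolist(),d["K"][0,0],d["k1"])
a=[cv2.imread(f"pics/{n}0.png") for n in("scene","top")]
E
```

```text
{'t': 0.0, 'qpos': array([ 1.24197796e+00,  4.23853338e-01,  1.63068680e+00,  4.30822245e-06,
        1.08859836e+00, -1.90132088e-02]), 'qvel': array([-0.00068601, -0.0001348 , -0.0011629 ,  0.00070545, -0.00146042,
        0.00186202]), 'joint_torque': array([ 1.08399061e-03, -5.44611740e+01, -2.73680466e+01,  6.44298806e-02,
        2.25479464e-02, -9.89913133e-05]), 'ee_pos': array([190.34760447, 594.72284479, 221.89515541]), 'orientation': array([-4.84658117e-01, -3.10370761e+00,  2.39033377e-03]), 'ft_force': array([ 0.31360464,  0.7725664 , -1.23304298]), 'moment': array([0.03891943, 0.043199  , 0.0240195 ]), 'grasp_force': 0.0, 'width': 88.15898896453244}
scene [[0.85, -0.22, 0.49, 88.58], [-0.53, -0.31, 0.79, -793.66], [-0.02, -0.92, -0.38, 475.96], [0.0, 0.0, 0.0, 1.0]] 384.41689334157434 0.04478456135645763
top [[-0.0, -1.0, 0.07, 495.47], [-1.0, 0.0, 0.03, -65.62], [-0.03, -0.07, -1.0, 1263.63], [0.0, 0.0, 0.0, 1.0]] 476.4075262384459 0.02079633130293548
wrist [[0.31, 0.91, 0.28, 114.31], [0.95, -0.29, -0.09, 619.63], [-0.0, 0.29, -0.96, 383.77], [0.0, 0.0, 0.0, 1.0]] 273.0431321303444 0.017096951189365966
```

View pics/scene0.png

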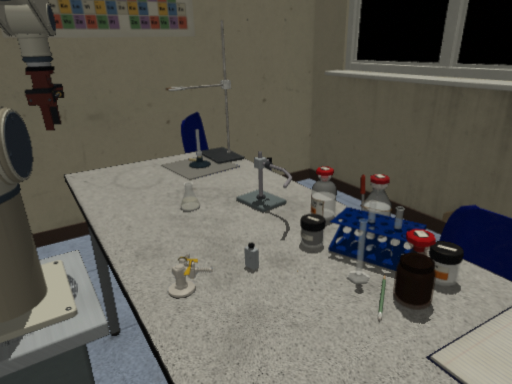

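View pics/top0.png

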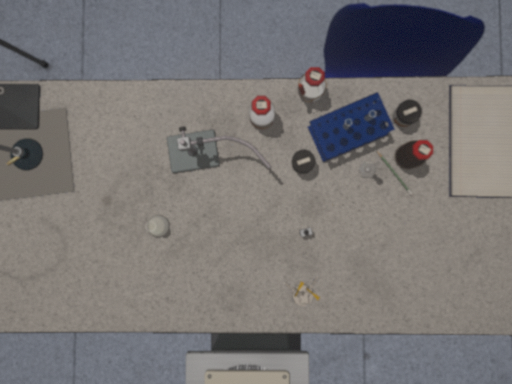

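The scene view shows the block at (252,259), the stand's post at (260,175) and the rod running to about (288,183). In the top view the block is at (307,232), the stand at (193,150), the rod from (195,143) to a tip near (265,160) and its shadow running to (281,183). The jar at (303,161) is close to the tip.

Run:
```python
from h import *
np.set_printoptions(suppress=True,precision=1,linewidth=180)
for n in("top","scene"):
    d=pickle.load(open(n+"0.pkl","rb")); C=cloud(d)
    if n=="top": bx=[(slice(120,200),slice(165,300)),(slice(220,245),slice(295,320))]
    else: bx=[(slice(145,215),slice(230,300)),(slice(235,275),slice(238,266))]
    c=C[bx[0]].reshape(-1,3); m=(c[:,2]>85)&(c[:,2]<180); c=c[m]
    print(n,len(c)); 
    o=c[np.argsort(-c[:,1])]
    for i in range(0,len(o),max(1,len(o)//50)): print(o[i],end=' ')
    b=C[bx[1]].reshape(-1,3); b=b[(b[:,2]>12)&(b[:,2]<70)]; print("\nblock",len(b),b.min(0),b.max(0))
    t=b[(b[:,2]>40)&(b[:,2]<50)]; print(t)
    t=b[b[:,2]>52]; print('screw',t.mean(0) if len(t) else 0,len(t))
d=pickle.load(open("top0.pkl","rb"))
im=d["color"][110:250,160:330]; cv2.imwrite("pics/topc.png",cv2.resize(im,None,fx=4,fy=4,interpolation=cv2.INTER_CUBIC)[:,:,:])
```

```text
top 677
[686.  161.1 143.5] [711.4 158.  136.3] [676.1 155.9 145.2] [690.9 154.2 142.7] [704.  153.  137.1] [671.1 150.9 146. ] [679.6 149.3 167.2] [696.8 148.2 136.6] [690.7 146.8 143.9] [662.7 145.9 121.2] [690.4 144.1 145.3] [675.2 142.7 164.7] [678.3 141.1 160.6] [683.2 139.3 145.1] [671.4 137.  144.1] [681.  134.7 144. ] [685.7 132.4 129.7] [665.7 131.5 133.9] [680.  129.  135.1] [679.9 121.8 135.3] [674.9 114.3 136.4] [674.6 111.7 137.9] [672.7 107.4 134.3] [676.7 104.2 139.6] [681.2 101.6 141.3] [681.9  95.1 136.9] [687.6  88.6 132. ] [684.7  81.  134.6] [691.8  73.8 135. ] [689.   66.3 137. ] [689.5  57.  133.8] [691.2  49.4 137.6] [690.8  42.  140. ] [685.8  33.6 126.1] [685.3  26.2 128.9] [687.7  18.9 129. ] [680.7  11.8 127.2] [676.    4.6 125.8] [679.6  -0.6 133.1] [677.9  -7.6 128.9] [663.  -14.9 130.5] [662.7 -19.8 132.7] [653.  -24.6 132.7] [737.8 -27.9  85.2] [650.8 -31.7 130.9] [645.3 -34.2 135.9] [736.4 -38.1  91.6] [638.6 -41.3 131.9] [635.3 -43.8 138.5] [624.3 -48.4 130.7] [624.  -50.8 132.9] [616.9 -55.6 131.5] [621.3 -60.4 134.9] 
block 80 [ 452.3 -163.6   12.4]
[... 3312 characters left out ...]
56.6 -165.5   49.1]
 [ 460.4 -163.4   46.8]
 [ 462.  -165.1   47.1]
 [ 464.  -165.9   46.8]
 [ 467.5 -164.3   44.8]
 [ 470.1 -164.3   44. ]
 [ 473.  -163.8   42.8]
 [ 452.8 -154.5   42.5]
 [ 455.1 -155.    42. ]
 [ 455.7 -158.4   43.4]
 [ 456.  -162.1   45.1]
 [ 456.1 -166.3   47.1]
 [ 457.7 -167.8   47.3]
 [ 461.2 -166.2   45.4]
 [ 464.8 -164.5   43.3]
 [ 466.4 -166.    43.5]
 [ 469.7 -164.7   41.8]
 [ 473.1 -163.4   40. ]
 [ 455.7 -158.2   40.8]
 [ 456.4 -161.3   42.1]
 [ 458.1 -162.7   42.2]
 [ 457.2 -168.5   45.3]
 [ 459.7 -168.6   44.5]
 [ 464.  -165.7   41.7]
 [ 466.5 -165.7   40.8]
 [ 456.2 -165.8   41.8]
 [ 458.8 -165.7   41. ]
 [ 461.2 -165.9   40.2]]
screw [ 460.1 -154.5   56.4] 30
```

View pics/topc.png

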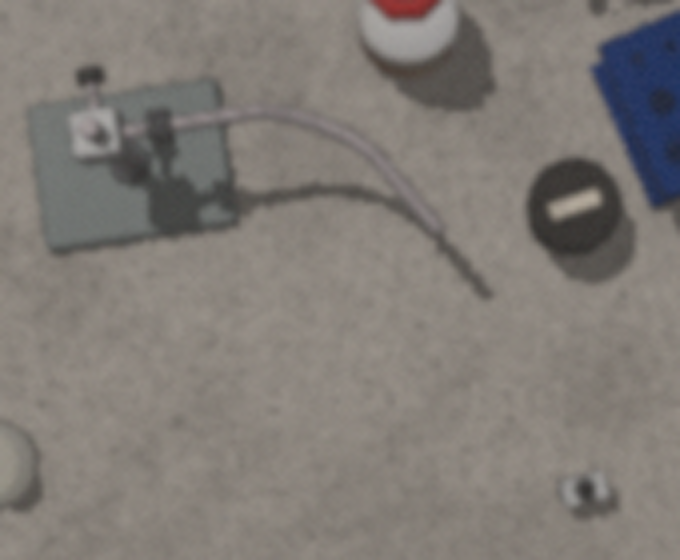

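The crop confirms the post at (95,130), the stop ring at (160,130), the rod curving to its tip near (437,225), and the block at (585,492) with its wide side roughly along image x. I'm moving above the block for a close look.

Emit:
servo_tool:
  steps:
    - [[0.011, -0.031, 0], [0, 0, -6.75], 1]
    - [[0.011, -0.031, 0], [0, 0, -6.75], 1]
    - [[0.011, -0.031, 0], [0, 0, -6.75], 1]
    - [[0.011, -0.031, 0], [0, 0, -6.75], 1]
    - [[0.011, -0.031, 0], [0, 0, -6.75], 1]
    - [[0.011, -0.031, 0], [0, 0, -6.75], 1]
    - [[0.011, -0.031, 0], [0, 0, -6.75], 1]
    - [[0.011, -0.031, 0], [0, 0, -6.75], 1]

```text
t: 0.82
ee_pos: [278.6, 345.6, 222.6]
orientation: [1.848, 2.541, -0.0]
ft_force: [0.6, 0.2, -0.6]
width: 87.4
grasp_force: 0.0
```

Emit:
servo_tool:
  steps:
    - [[0.011, -0.031, 0], [0, 0, -6.75], 1]
    - [[0.011, -0.031, 0], [0, 0, -6.75], 1]
    - [[0.011, -0.031, 0], [0, 0, -6.75], 1]
    - [[0.011, -0.031, 0], [0, 0, -6.75], 1]
    - [[0.011, -0.031, 0], [0, 0, -6.75], 1]
    - [[0.011, -0.031, 0], [0, 0, -6.75], 1]
    - [[0.011, -0.031, 0], [0, 0, -6.75], 1]
    - [[0.011, -0.031, 0], [0, 0, -6.75], 1]

```text
t: 1.48
ee_pos: [366.6, 97.7, 222.8]
orientation: [2.8, 1.424, 0.0]
ft_force: [-0.2, 0.6, -0.6]
width: 87.9
grasp_force: 0.0
```

Emit:
servo_tool:
  steps:
    - [[0.011, -0.031, 0], [0, 0, -6.75], 1]
    - [[0.011, -0.031, 0], [0, 0, -6.75], 1]
    - [[0.011, -0.031, 0], [0, 0, -6.75], 1]
    - [[0.011, -0.031, 0], [0, 0, -6.75], 1]
    - [[0.011, -0.031, 0], [0, 0, -6.75], 1]
    - [[0.011, -0.031, 0], [0, 0, -6.75], 1]
    - [[0, 0, 0], [0, 0, -6.75], 1]
    - [[0, 0, 0], [0, 0, -6.75], 1]

```text
t: 2.15
ee_pos: [432.9, -88.5, 222.5]
orientation: [3.142, -0.008, -0.0]
ft_force: [0.6, -0.0, 0.2]
width: 87.9
grasp_force: 0.0
```

```bash
cat > wr.py <<'E'
from h import *
import sys
o=sensors.get_obs(); print(o["t"],o["ee_pos"],o["orientation"],o["ft_force"],o["moment"],o["width"])
d=grab("wrist"); pickle.dump(d,open(sys.argv[1]+".pkl","wb")); cv2.imwrite(f"pics/{sys.argv[1]}.png",d["color"])
E
python3 wr.py w1
```

```text
2.15 [432.86956652 -88.54241049 222.49587455] [ 3.14157903e+00 -7.64266100e-03 -2.59934348e-04] [ 0.60150709 -0.02407773  0.15748859] [-0.01291039  0.14568407 -0.03791249] 87.90612097679735
```

View pics/w1.png

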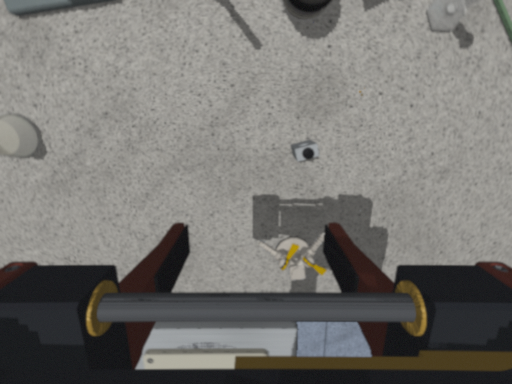

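The wrist view shows the block at (307,150), the fingers' tips at (180,235) and (330,235), and the rod's shadow end at (250,40). The block is slightly turned. I'm measuring it.

```bash
cat > blk.py <<'E'
from h import *
import sys
np.set_printoptions(suppress=True,precision=1,linewidth=150)
d=pickle.load(open(sys.argv[1]+".pkl","rb")); C=cloud(d).reshape(-1,3)
m=(np.abs(C[:,0]-463)<40)&(np.abs(C[:,1]+151)<40)
b=C[m&(C[:,2]>12)&(C[:,2]<70)]; print(len(b),b.min(0),b.max(0))
t=b[(b[:,2]>42)&(b[:,2]<51)]; print("top n",len(t),"z",np.median(t[:,2]))
r=cv2.minAreaRect(t[:,:2].astype(np.float32)); print("rect",r)
s=b[b[:,2]>53]; print("screw",len(s),s.mean(0), (s.max(0)+s.min(0))/2)
E
python3 blk.py w1
```

```text
416 [ 452.3 -167.1   12.2] [ 474.4 -136.7   58.5]
top n 197 z 45.589607729580564
rect ((463.3341369628906, -152.0272674560547), (16.210792541503906, 27.983556747436523), 14.479172706604004)
screw 109 [ 463.7 -151.8   56.5] [ 463.5 -152.    55.8]
```

Emit:
servo_tool:
  steps:
    - [[0.004, -0.012, -0.015], [0, 0, 0], 1]
    - [[0.004, -0.012, -0.015], [0, 0, 0], 1]
    - [[0.004, -0.012, -0.015], [0, 0, 0], 1]
    - [[0.004, -0.012, -0.015], [0, 0, 0], 1]
    - [[0.004, -0.012, -0.015], [0, 0, 0], 1]
    - [[0, 0, -0.015], [0, 0, 0], 1]
    - [[0, 0, 0], [0, 0, 0], 1]
    - [[0, 0, 0], [0, 0, 0], 1]

```text
t: 2.87
ee_pos: [451.8, -146.3, 132.2]
orientation: [-3.141, -0.01, 0.003]
ft_force: [-0.1, -0.1, 0.5]
width: 87.9
grasp_force: 0.0
```

```bash
python3 wr.py w2; python3 blk.py w2
```

```text
2.8667 [ 451.75700418 -146.33659574  132.15496914] [-3.1407343  -0.00972917  0.00347916] [-0.07369241 -0.1428888   0.53739178] [0.04835504 0.15885217 0.00339588] 87.93706671772514
709 [ 452.3 -166.1   12.2] [ 474.7 -135.7   58.3]
top n 335 z 45.59012080201447
rect ((463.4403381347656, -150.97262573242188), (16.156213760375977, 28.14718246459961), 15.117314338684082)
screw 179 [ 464.  -150.9   56.4] [ 463.9 -150.8   55.7]
```

View pics/w2.png

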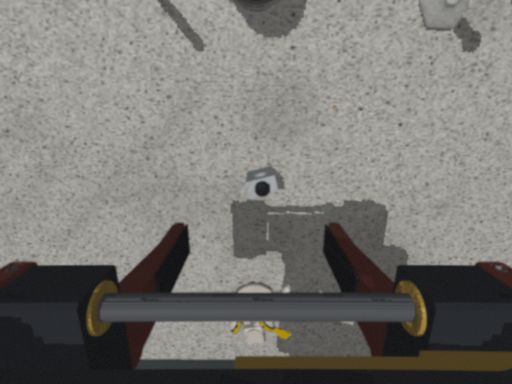

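Both looks agree: block centre (463.5,-151), top z 45.6, size 16x28 and bore axis at +15°, with the block at (262,185) in the image. I'm descending to grasp.

Emit:
servo_tool:
  steps:
    - [[0.006, -0.0025, -0.01], [0, 0, 7], 1]
    - [[0.006, -0.0025, -0.015], [0, 0, 7], 1]
    - [[0, 0, -0.02], [0, 0, 1], 1]
    - [[0, 0, -0.02], [0, 0, 0], 1]
    - [[0, 0, -0.02], [0, 0, 0], 1]
    - [[0, 0, -0.02], [0, 0, 0], 1]
    - [[0, 0, -0.016], [0, 0, 0], 1]
    - [[0, 0, 0], [0, 0, 0], 1]

```text
t: 3.58
ee_pos: [463.6, -151.0, 10.4]
orientation: [-3.112, -0.419, 0.004]
ft_force: [-0.7, 1.3, 0.2]
width: 87.9
grasp_force: 0.0
```

Emit:
servo_tool:
  steps:
    - [[0, 0, 0], [0, 0, 0], 0]
    - [[0, 0, 0], [0, 0, 0], -1]
    - [[0, 0, 0], [0, 0, 0], -1]
    - [[0, 0, 0], [0, 0, 0], -1]
    - [[0, 0, 0], [0, 0, 0], -1]
    - [[0, 0, 0], [0, 0, 0], -1]
    - [[0, 0, 0], [0, 0, 0], -1]
    - [[0, 0, 0], [0, 0, 0], -1]

```text
t: 4.25
ee_pos: [464.5, -151.8, 11.8]
orientation: [3.114, 0.417, 0.0]
ft_force: [0.0, -0.1, -0.6]
width: 38.0
grasp_force: 0.0
```

```bash
python3 -c "
from h import *
print(sensors.get_obs())"
```

```text
{'t': 4.25, 'qpos': array([-3.40206421e-01,  5.90207706e-01,  2.02823335e+00,  2.73175281e-05,
        5.22951829e-01,  9.64418816e-01]), 'qvel': array([-0.00048804,  0.00483381, -0.00033174,  0.00053437, -0.00108253,
       -0.00037453]), 'joint_torque': array([ 8.37063213e-03, -4.90445781e+01, -1.22773272e+01,  2.72748299e-02,
       -5.19672723e-02, -2.54523529e-04]), 'ee_pos': array([ 464.54383868, -151.80619784,   11.82954441]), 'orientation': array([3.11373882e+00, 4.16820131e-01, 2.89071500e-04]), 'ft_force': array([ 0.00399659, -0.1254655 , -0.645753  ]), 'moment': array([-0.07290402,  0.14204586, -0.01573213]), 'grasp_force': 0.0, 'width': 37.991241332651285}
```

Emit:
servo_tool:
  steps:
    - [[0, 0, 0], [0, 0, 0], -1]
    - [[0, 0, 0], [0, 0, 0], -1]
    - [[0, 0, 0], [0, 0, 0], -1]
    - [[0, 0, 0], [0, 0, 0], -1]
    - [[0, 0, 0.015], [0, 0, 0], -1]
    - [[0, 0, 0.02], [0, 0, 0], -1]
    - [[0, 0, 0.02], [0, 0, 0], -1]
    - [[0, 0, 0.025], [0, 0, 0], -1]

```text
t: 4.92
ee_pos: [463.5, -151.4, 91.5]
orientation: [-3.113, -0.417, 0.004]
ft_force: [0.1, 0.1, -1.1]
width: 27.9
grasp_force: 30.0
```

Emit:
servo_tool:
  steps:
    - [[0.013, 0.0067, 0.008], [0, 0, 3], -1]
    - [[0.013, 0.0067, 0.008], [0, 0, 3], -1]
    - [[0.013, 0.0067, 0.008], [0, 0, 3], -1]
    - [[0.013, 0.0067, 0.008], [0, 0, 3], -1]
    - [[0.013, 0.0067, 0.008], [0, 0, 3], -1]
    - [[0.013, 0.0067, 0.008], [0, 0, 3], -1]
    - [[0.013, 0.0067, 0.008], [0, 0, 4], -1]
    - [[0.013, 0.0067, 0.008], [0, 0, 0], -1]

```text
t: 5.58
ee_pos: [568.7, -97.7, 155.8]
orientation: [-2.975, -1.009, 0.001]
ft_force: [1.1, -0.0, -1.3]
width: 27.9
grasp_force: 30.0
```

```bash
python3 wr.py w3;  python3 -c "
from h import *
d=grab('scene'); pickle.dump(d,open('s3.pkl','wb'))
d=grab('top'); pickle.dump(d,open('t3.pkl','wb'))"
```

```text
5.5833 [568.72442874 -97.70107013 155.75229345] [-2.97487635e+00 -1.00875807e+00  1.03547109e-03] [ 1.12128215 -0.03908342 -1.25643797] [-0.06243544  0.09498101 -0.04855662] 27.918808653321456
```

View pics/w3.png

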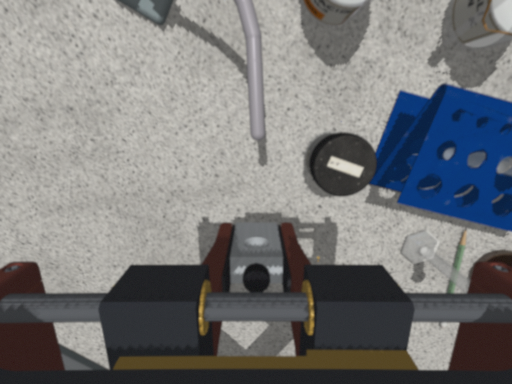

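The wrist view shows the block in hand (bore opening at (258,240), screw at (257,275)) and the rod's tip at (258,134), the free leg running up to about (253,30). The jar's lid is at (343,163), clear of the line.

```bash
cat > rod.py <<'E'
from h import *
import sys
np.set_printoptions(suppress=True,precision=1,linewidth=150)
d=pickle.load(open(sys.argv[1]+".pkl","rb")); C=cloud(d)
R=d["range_z"]; ys,xs=np.mgrid[0:384,0:512]
m=(C[...,2]>105)&(C[...,2]<155)&(xs>200)&(xs<300)&(ys<215)
ctr=[]
for v in range(2,384,6):
    u=np.where(m[v])[0]
    if len(u)<6: continue
    P=C[v,u]; ctr.append([v,u[0],u[-1],*P.mean(0),np.median(np.sort(P[:,2])[-max(3,len(u)//3):])])
ctr=np.array(ctr); print(ctr)
P=C[m]; np.save("rodpts.npy",P); print(len(P),"min along", )
E
python3 rod.py w3
python3 - <<'E'
from h import *
np.set_printoptions(suppress=True,precision=1,linewidth=150)
d=pickle.load(open("w3.pkl","rb")); C=cloud(d)
T=d["wTc"]@np.linalg.inv(d["tool_from_camera"])
B=C[205:300,225:290].reshape(-1,3); B=(B-T[:3,3])@T[:3,:3]
B=B[(B[:,2]>-60)&(B[:,2]<5)&(np.abs(B[:,1])<13)]
top=B[np.abs(B[:,2]+35)<3]; print("block in tool",len(B),B.min(0),B.max(0)); print("top",len(top),np.percentile(top,[2,50,98],axis=0))
fr=B[B[:,2]>-30]; print("front",np.percentile(fr,[5,50,95],axis=0))
h,e=np.histogram(B[:,2],20); print(h,e)
E
```

```text
[[  2.  234.  251.  675.9  -5.9 129.5 130.5]
 [  8.  236.  253.  674.3  -9.  129.8 131.2]
 [ 14.  238.  254.  672.1 -11.4 130.2 131.8]
 [ 20.  240.  256.  670.1 -14.2 131.2 132.1]
 [ 26.  241.  258.  668.2 -16.9 131.4 132.4]
 [ 32.  243.  260.  666.4 -19.9 132.  133. ]
 [ 38.  245.  261.  664.3 -22.6 132.5 133.7]
 [ 44.  245.  261.  661.7 -24.5 132.8 134.2]
 [ 50.  246.  261.  659.4 -26.7 132.3 133.4]
 [ 56.  246.  261.  656.7 -28.7 132.5 133.5]
 [ 62.  246.  262.  654.3 -31.  132.5 133.4]
 [ 68.  246.  262.  651.6 -33.  132.7 134.6]
 [ 74.  247.  262.  649.  -35.3 132.9 134.5]
 [ 80.  247.  263.  646.5 -37.6 132.4 133.6]
 [ 86.  247.  263.  643.6 -39.6 132.5 133.4]
 [ 92.  248.  263.  641.1 -42.2 132.7 133.8]
 [ 98.  248.  263.  638.3 -44.4 132.7 133.7]
 [104.  248.  263.  635.4 -46.6 132.4 133.6]
 [110.  249.  264.  632.8 -49.3 132.6 134.4]
 [116.  249.  264.  629.9 -51.6 132.8 133.7]
 [122.  249.  263.  626.7 -53.6 132.2 133.5]
 [128.  250.  263.  623.8 -56.2 132.5 133.7]
 [134.  250.  263.  620.8 -58.5 133.  134.3]]
2290 min along
block in tool 2829 [ -9.6 -13.  -46.3] [ 7.9 13.   5. ]
top 884 [[ -8.5 -12.7 -35.2]
 [  2.7  -0.3 -34. ]
 [  7.3  12.6 -32.4]]
front [[  2.3 -11.6 -28.9]
 [  6.8   0.2 -12.3]
 [  7.4  11.7   2.7]]
[535  98  61  14 700 222 130  95  82  50  48  51 106 207  81  77  74  61  68  69] [-46.3 -43.8 -41.2 -38.6 -36.1 -33.5 -30.9 -28.4 -25.8 -23.2 -20.7 -18.1 -15.6 -13.  -10.4  -7.9  -5.3  -2.7  -0.2   2.4   5. ]
```

```bash
cat > fit.py <<'E'
from h import *
import sys
np.set_printoptions(suppress=True,precision=2,linewidth=150)
d=pickle.load(open(sys.argv[1]+".pkl","rb")); C=cloud(d); ys,xs=np.mgrid[0:384,0:512]
m=(C[...,2]>105)&(C[...,2]<155)&(xs>200)&(xs<300)&(ys<215)&(ys>46)
P=C[m]; c=P.mean(0); vx=np.linalg.svd((P-c)[:,:2],full_matrices=False)[2][0]; vx*=np.sign(vx[0])
s=(P-c)[:,:2]@vx; n=np.array([-vx[1],vx[0]]); l=(P-c)[:,:2]@n
print("heading",np.degrees(np.arctan2(vx[1],vx[0])),"tip s",s.min(),"lat range",np.percentile(l,[1,50,99]))
l0=(np.percentile(l,1)+np.percentile(l,99))/2; tip=c[:2]+vx*s.min()+n*l0; print("c",c,"l0",l0,"tip",tip)
T=d["wTc"]@np.linalg.inv(d["tool_from_camera"]); bore=T@[-0.6,0,-18,1]; print("bore",bore[:3])
zc=np.polyfit(s,P[:,2]-3.93,1); print("z line",zc)
tx=T[:2,0]; print("tool x heading",np.degrees(np.arctan2(tx[1],tx[0])),"T z axis",T[:3,2])
q=(bore[:2]-tip); print("bore along (inward) from tip",q@vx,"lateral",q@n)
E
python3 fit.py w3
```

```text
heading 39.97443037337889 tip s -29.98607721671417 lat range [-5.17  0.01  5.07]
c [640.66 -42.28 132.49] l0 -0.05379187371664296 tip [617.72 -61.58]
bore [568.26 -98.07 173.75]
z line [  0.   128.56]
tool x heading 37.46282598379401 T z axis [-0.  0. -1.]
bore along (inward) from tip -61.34145895502983 lateral 3.812150295199809
```

Emit:
servo_tool:
  steps:
    - [[0.0043, 0.003, -0.011], [0, 0, 1.25], -1]
    - [[0.0043, 0.003, -0.011], [0, 0, 1.25], -1]
    - [[0.0043, 0.003, -0.011], [0, 0, 0], -1]
    - [[0.0043, 0.003, -0.012], [0, 0, 0], -1]
    - [[0.0043, 0.003, 0], [0, 0, 0], -1]
    - [[0.0043, 0.003, 0], [0, 0, 0], -1]
    - [[0.0043, 0.003, 0], [0, 0, 0], -1]
    - [[0.004, 0.0027, 0], [0, 0, 0], -1]

```text
t: 6.4
ee_pos: [603.5, -74.1, 111.0]
orientation: [2.954, 1.068, 0.001]
ft_force: [0.1, 0.8, -1.4]
width: 28.0
grasp_force: 30.0
```

```bash
python3 wr.py w4; python3 rod.py w4
```

```text
6.4 [603.50303621 -74.13841447 111.01230977] [2.95408069e+00 1.06804392e+00 1.09908553e-03] [ 0.07610617  0.82024377 -1.4089482 ] [-0.07037594  0.09560297 -0.02992167] 28.021597521265456
[[  2.  201.  222.  688.3  22.  129.4 130.5]
 [  8.  201.  226.  687.1  20.1 128.9 130.2]
 [ 14.  205.  229.  686.3  17.5 128.6 129.8]
 [ 20.  209.  233.  685.6  14.7 128.6 129.4]
 [ 26.  213.  237.  684.9  11.8 128.6 129.9]
 [ 32.  216.  239.  683.7   9.5 128.2 129.7]
 [ 38.  220.  242.  682.8   6.7 128.5 130.1]
 [ 44.  222.  244.  681.4   4.4 128.7 130.1]
 [ 50.  225.  246.  680.1   1.9 128.9 130.4]
 [ 56.  227.  249.  678.9  -0.6 128.7 130.2]
 [ 62.  230.  251.  677.6  -3.2 129.  130.1]
 [ 68.  232.  253.  676.1  -5.4 129.1 130.3]
 [ 74.  235.  255.  674.9  -8.2 129.8 131.2]
 [ 80.  236.  256.  673.1 -10.3 130.3 131.9]
 [ 86.  238.  257.  671.4 -12.6 130.8 132. ]
 [ 92.  239.  259.  669.8 -14.9 131.2 132. ]
 [ 98.  241.  260.  668.1 -17.3 131.8 133.4]
 [104.  242.  263.  666.6 -19.8 131.8 133. ]
 [110.  244.  263.  664.8 -21.9 132.6 133.9]
 [116.  244.  262.  662.4 -23.6 132.3 133.6]
 [122.  244.  262.  660.2 -25.4 132.1 133.1]
 [128.  244.  262.  657.9 -27.2 132.2 133.5]
 [134.  245.  262.  655.9 -29.3 132.6 133.7]
 [140.  244.  262.  653.4 -31.  132.4 133.6]
 [146.  244.  262.  651.1 -32.9 132.8 133.6]
 [152.  245.  262.  648.9 -35.1 132.6 133.3]
 [158.  245.  262.  646.5 -37.  132.8 134.3]
 [164.  245.  262.  644.1 -39.  132.8 133.5]
 [170.  245.  262.  641.6 -41.  132.8 134.1]
 [176.  245.  262.  639.2 -43.1 132.9 134.1]
 [182.  245.  262.  636.6 -45.2 132.5 133.6]
 [188.  245.  262.  634.  -47.3 132.5 133.4]
 [194.  245.  263.  631.6 -49.6 132.6 134. ]
 [200.  246.  263.  629.2 -52.  132.6 133.6]
 [206.  246.  263.  626.5 -54.3 132.3 133.3]
 [212.  246.  263.  623.8 -56.5 132.6 133.5]]
4401 min along
```

View pics/w4.png

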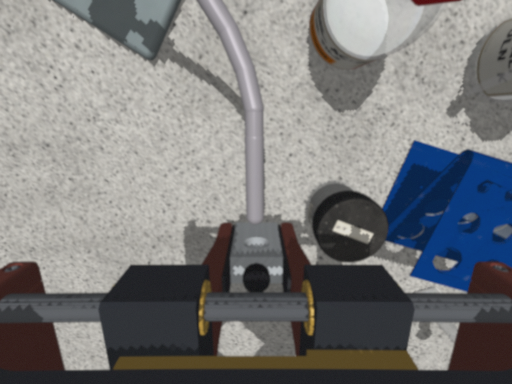

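The view shows the rod straight up the picture from the tip at (255,220) to the first bend at (254,110), bending left to (210,0); the block is just below the tip, with the jar well to the right.

```bash
cat > rt.py <<'E'
# rod centreline in tool frame, then in world with the nominal (commanded) pose: args pkl X Y Z heading
from h import *
import sys
np.set_printoptions(suppress=True,precision=2,linewidth=150)
d=pickle.load(open(sys.argv[1]+".pkl","rb")); X=np.array(sys.argv[2:5],float); a=np.radians(float(sys.argv[5]))
C=cloud(d); T=d["wTc"]@np.linalg.inv(d["tool_from_camera"]); H=(C-T[:3,3])@T[:3,:3]
ys,xs=np.mgrid[0:384,0:512]
m=(C[...,2]>110)&(C[...,2]<150)&(ys<225)&(xs>100)&(xs<330)
nl,lab,st,cn=cv2.connectedComponentsWithStats(m.astype(np.uint8)); k=1+np.argmax(st[1:,4]); m=lab==k
W=np.array([[np.cos(a),np.sin(a),0],[np.sin(a),-np.cos(a),0],[0,0,-1.]])
Q=H[m]@W.T+X   # world nominal
p=Q[Q[:,:2]@W[:2,0]==(Q[:,:2]@W[:2,0]).min()][0][:2]; 
# walk along: local PCA windows
s0=(Q[:,:2]@W[:2,0]); pos=Q[s0<s0.min()+6][:,:2].mean(0); dr=W[:2,0].copy(); out=[]
for i in range(60):
    for _ in range(3):
        r=Q[:,:2]-pos; w=(np.abs(r@dr)<5)&(np.abs(r@[-dr[1],dr[0]])<9)
        if w.sum()<30: break
        n=np.array([-dr[1],dr[0]]); l=r[w]@n; al=r[w]@dr
        k=np.polyfit(al,l,1); mid=k[1]; pos=pos+n*mid
        dr=dr+n*k[0]*0.7; dr/=np.linalg.norm(dr)
    if w.sum()<30: break
    out.append([*pos,np.median(Q[w][:,2])-4.2,Q[w][:,2].mean()-3.93,np.degrees(np.arctan2(dr[1],dr[0])),w.sum()]); pos=pos+dr*5
out=np.array(out); np.save(sys.argv[1]+"_line.npy",out); print(out)
bore=X+W@[-0.6,0,-18]; print("bore",bore); r=out[0,:2]-bore[:2]; print("first pt ahead",r@W[:2,0],"left",r@[-W[1,0],W[0,0]])
E
python3 rt.py w4 602.6 -74.46 110.68 40
```

```text
[[619.56 -59.33 128.11 128.17  38.93 204.  ]
 [623.47 -56.22 128.21 128.23  40.02 302.  ]
 [627.23 -52.93 128.24 128.21  41.72 317.  ]
 [630.88 -49.5  128.24 128.26  43.01 323.  ]
 [634.62 -46.18 128.29 128.36  39.81 325.  ]
 [638.46 -42.98 128.37 128.39  39.48 330.  ]
 [642.32 -39.8  128.52 128.47  39.15 339.  ]
 [646.11 -36.54 128.36 128.41  41.42 354.  ]
 [649.87 -33.24 128.22 128.28  41.18 371.  ]
 [653.7  -30.03 128.11 128.17  39.78 375.  ]
 [657.54 -26.83 127.96 128.05  41.1  392.  ]
 [661.38 -23.62 128.   128.05  38.99 410.  ]
 [664.99 -20.13 127.7  127.76  49.36 436.  ]
 [667.99 -16.11 126.98 127.09  54.85 437.  ]
 [670.86 -12.02 126.13 126.27  54.54 438.  ]
 [673.72  -7.92 125.36 125.45  56.51 449.  ]
 [676.26  -3.59 124.83 124.89  63.83 459.  ]
 [678.43   0.91 124.53 124.61  63.19 474.  ]
 [680.67   5.38 124.23 124.31  63.2  487.  ]
 [682.73   9.94 124.06 124.11  68.49 519.  ]
 [684.3   14.69 124.26 124.24  74.29 535.  ]
 [685.09  19.64 124.42 124.47  87.92 482.  ]
 [683.87  24.63 124.38 124.42 102.21 237.  ]
 [683.42  29.63 123.34 123.41  94.33  48.  ]]
bore [602.14 -74.85 128.68]
first pt ahead 23.314776804948874 left 0.6918894636305847
```

Emit:
servo_tool:
  steps:
    - [[-0.0004, 0.0006, -0.0004], [0, 0, 0.5], -1]
    - [[0.0027, 0.0023, 0], [0, 0, 0], -1]
    - [[0.0027, 0.0023, 0], [0, 0, 0], -1]
    - [[0.0027, 0.0023, 0], [0, 0, 0], -1]
    - [[0.0027, 0.0023, 0], [0, 0, 0], -1]
    - [[0.0027, 0.0023, 0], [0, 0, 0], -1]
    - [[0.0027, 0.0023, 0], [0, 0, 0], -1]
    - [[0.0027, 0.0023, 0], [0, 0, 0], -1]

```text
t: 7.12
ee_pos: [621.4, -57.5, 110.3]
orientation: [-2.95, -1.081, -0.0]
ft_force: [-0.0, 0.2, -1.5]
width: 27.7
grasp_force: 30.0
```

```bash
python3 wr.py w5; python3 rt.py w5 621.1 -57.76 110.28 40.5
```

```text
7.1167 [621.40072823 -57.49403338 110.27201561] [-2.94975350e+00 -1.08098470e+00 -1.43448377e-05] [-0.0113296   0.17610291 -1.49988268] [-0.05307452  0.17151872 -0.0376528 ] 27.704522912280684
[[638.46 -43.5  128.5  128.5   37.76 229.  ]
 [642.31 -40.3  128.66 128.68  39.49 307.  ]
 [646.11 -37.05 128.78 128.67  40.42 320.  ]
 [649.94 -33.83 128.7  128.65  40.54 322.  ]
 [653.7  -30.54 128.52 128.54  41.38 324.  ]
 [657.52 -27.32 128.42 128.42  40.67 331.  ]
 [661.36 -24.12 128.41 128.49  40.47 341.  ]
 [664.97 -20.64 128.27 128.35  46.34 362.  ]
 [668.18 -16.79 127.56 127.64  53.6  384.  ]
 [671.12 -12.75 126.64 126.77  53.33 388.  ]
 [674.06  -8.7  125.88 126.    54.87 392.  ]
 [676.68  -4.43 125.38 125.41  61.16 398.  ]
 [678.95   0.03 125.   125.03  63.48 405.  ]
 [681.15   4.52 124.67 124.75  64.22 419.  ]
 [683.24   9.06 124.5  124.56  67.22 432.  ]
 [684.95  13.77 124.57 124.64  73.45 446.  ]
 [686.28  18.59 124.75 124.86  74.56 460.  ]
 [687.65  23.4  125.03 125.17  73.69 479.  ]
 [688.87  28.25 125.5  125.59  78.58 519.  ]
 [689.67  33.19 126.08 126.17  83.72 544.  ]
 [690.18  38.17 126.92 127.06  86.   568.  ]
 [690.64  43.15 127.88 127.97  85.45 588.  ]
 [690.35  48.16 128.4  128.45  99.15 554.  ]
 [688.42  52.85 128.39 128.43 116.54 405.  ]
 [686.36  57.41 127.8  127.95 114.61 236.  ]
 [684.43  62.02 126.91 127.06 113.34  95.  ]]
bore [620.64 -58.15 128.28]
first pt ahead 23.06241534982227 left -0.42816981825270584
```

View pics/w5.png

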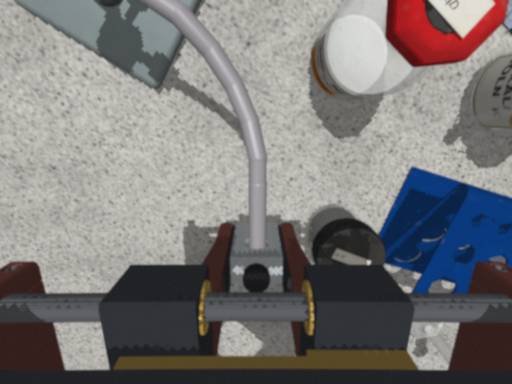

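The view shows the rod entering the block's bore at (258,245), first bend at (258,150) and the rod curving to (170,0). It threaded without force, so I'm going on along the free leg.

Emit:
servo_tool:
  steps:
    - [[0.0031, 0.0025, 0.0001], [0, 0, 0], -1]
    - [[0.0031, 0.0025, 0.0001], [0, 0, 0], -1]
    - [[0.003, 0.0026, 0], [0, 0, 0], -1]
    - [[0.003, 0.0026, 0], [0, 0, 0], -1]
    - [[0.003, 0.0026, 0], [0, 0, 0], -1]
    - [[0.003, 0.0026, 0], [0, 0, 0], -1]
    - [[0.003, 0.0026, 0], [0, 0, 0], -1]
    - [[0.003, 0.0026, 0], [0, 0, 0], -1]

```text
t: 7.83
ee_pos: [645.6, -36.9, 110.4]
orientation: [-2.95, -1.081, 0.0]
ft_force: [0.5, 0.1, -1.2]
width: 27.5
grasp_force: 30.0
```

```bash
python3 wr.py w6; python3 rt.py w6 645.3 -37.16 110.48 40.5
```

```text
7.8333 [645.59566693 -36.86801372 110.44643486] [-2.94973500e+00 -1.08097417e+00  6.66223741e-05] [ 0.50057551  0.13543059 -1.24832858] [-0.06059885  0.11507178  0.046168  ] 27.53670868764552
[[662.9  -23.4  128.51 128.5   45.58 223.  ]
 [666.24 -19.67 128.19 128.26  51.42 306.  ]
 [669.3  -15.71 127.41 127.46  53.05 326.  ]
 [672.27 -11.7  126.6  126.64  53.61 328.  ]
 [675.19  -7.63 125.75 125.82  55.23 331.  ]
 [677.71  -3.29 125.14 125.28  62.59 335.  ]
 [679.99   1.16 124.91 124.94  64.2  340.  ]
 [682.2    5.64 124.7  124.65  63.66 349.  ]
 [684.22  10.22 124.61 124.55  67.52 362.  ]
 [685.88  14.95 124.72 124.68  74.76 368.  ]
 [687.22  19.76 124.85 124.92  74.26 377.  ]
 [688.6   24.57 125.31 125.23  74.53 392.  ]
 [689.69  29.46 125.65 125.71  79.96 411.  ]
 [690.39  34.41 126.46 126.4   83.18 430.  ]
 [690.9   39.39 127.19 127.26  84.88 450.  ]
 [691.22  44.38 128.03 128.08  87.28 461.  ]
 [691.    49.39 128.44 128.49  96.06 457.  ]
 [690.3   54.34 128.47 128.54  98.3  450.  ]
 [689.5   59.28 128.5  128.55  99.13 464.  ]
 [688.85  64.24 128.58 128.57  95.65 494.  ]
 [688.24  69.2  128.57 128.56  98.33 501.  ]
 [687.37  74.13 128.5  128.53  98.86 512.  ]
 [686.55  79.06 128.57 128.59  99.05 529.  ]
 [686.08  84.04 128.59 128.6   89.28 484.  ]
 [688.28  88.78 128.2  128.21  67.61 229.  ]
 [689.79  93.57 126.91 126.92  72.38  41.  ]]
bore [644.84 -37.55 128.48]
first pt ahead 22.920273341281714 left -0.9728357204502576
```

```bash
cat > plan.py <<'E'
# plan.py state_in state_out s_from(step mm) nrows [dx dy dz offset of line]
from h import *
from scipy.spatial.transform import Rotation as Ro
from scipy.interpolate import make_smoothing_spline
import sys, json
L=np.load("w6_line.npy")[:23]; d0=np.array([np.cos(np.radians(40.3)),np.sin(np.radians(40.3)),0])
P=np.c_[L[:,:2],(L[:,2]+L[:,3])/2][1:]
v1=P[0]-0; free=np.array([P[0]-d0*0]);
a=np.array([661.9,-24.0,128.5]); P=np.r_[[a-d0*k for k in range(60,-1,-5)],P]
e=P[-1]-P[-6]; e[2]=0; e/=np.linalg.norm(e); P=np.r_[P,[P[-1]+e*k for k in range(5,41,5)]]
S=np.r_[0,np.cumsum(np.linalg.norm(np.diff(P,axis=0),axis=1))]
f=lambda s:np.array([np.interp(s,S,P[:,i]) for i in range(3)])
def pose(s):  # bore centre and tool rotation at arc s
    w=np.linspace(-9,9,19); c=f(s+w).mean(1); t=f(np.linspace(s+4,s+9,6)).mean(1)-f(np.linspace(s-9,s-4,6)).mean(1); t/=np.linalg.norm(t)
    y=np.cross([0,0,-1],t); y/=np.linalg.norm(y); z=np.cross(t,y); return c,np.c_[t,y,z]
st=json.load(open(sys.argv[1])); X=np.array(st["X"]); R=Ro.from_rotvec(st["r"]); off=np.array(st["off"])
b=X+R.apply([-0.6,0,-18])
ss=np.linspace(0,S[-1],4000); s=ss[np.argmin([np.linalg.norm(f(q)-b) for q in ss[::4]])*4]
step=float(sys.argv[3]); n=int(sys.argv[4]); rows=[]
for i in range(n):
    s+=step; c,M=pose(s); R2=Ro.from_matrix(M); X2=c+off-R2.apply([-0.6,0,-18])
    dx=np.round((X2-X)/1000,4); dr=np.round((R2*R.inv()).as_rotvec(degrees=True),1)
    rows.append([dx.tolist(),dr.tolist(),-1]); X=X+dx*1000; R=Ro.from_rotvec(dr,degrees=True)*R
for k in range(0,n,8): print(json.dumps(rows[k:k+8]))
t=R.as_matrix()[:,0]; print("s",s,"of",S[-1],"end X",X.round(2),"heading",np.degrees(np.arctan2(t[1],t[0])).round(1),"slope",np.degrees(t[2]).round(1))
json.dump(dict(X=X.tolist(),r=R.as_rotvec().tolist(),off=off.tolist()),open(sys.argv[2],"w"))
E
python3 - <<'E'
import json,numpy as np
from scipy.spatial.transform import Rotation as Ro
a=np.radians(40.5); W=np.array([[np.cos(a),np.sin(a),0],[np.sin(a),-np.cos(a),0],[0,0,-1.]])
json.dump(dict(X=[645.3,-37.16,110.48],r=Ro.from_matrix(W).as_rotvec().tolist(),off=[0,0,0]),open("p0.json","w"))
E
python3 plan.py p0.json p1.json 3 8
```

```text
[[[0.0028, 0.0015, 0.0], [0.0, 0.0, -0.2], -1], [[0.0023, 0.0019, 0.0], [0.0, 0.0, 0.0], -1], [[0.0023, 0.002, 0.0], [0.0, 0.0, -0.0], -1], [[0.0023, 0.0019, 0.0], [0.0, 0.0, -0.0], -1], [[0.0022, 0.0019, 0.0], [-0.1, 0.1, 0.2], -1], [[0.0022, 0.0019, -0.0], [-0.3, 0.3, 0.8], -1], [[0.002, 0.0019, -0.0001], [-0.6, 0.7, 1.4], -1], [[0.0017, 0.0017, -0.0001], [-1.1, 1.2, 2.2], -1]]
s 62.32673806808761 of 211.69699659431262 end X [663.1  -22.46 110.28] heading 44.9 slope -3.1
```

Emit:
servo_tool:
  steps:
    - [[0.0028, 0.0015, 0.0], [0.0, 0.0, -0.2], -1]
    - [[0.0023, 0.0019, 0.0], [0.0, 0.0, 0.0], -1]
    - [[0.0023, 0.002, 0.0], [0.0, 0.0, 0.0], -1]
    - [[0.0023, 0.0019, 0.0], [0.0, 0.0, 0.0], -1]
    - [[0.0022, 0.0019, 0.0], [-0.1, 0.1, 0.2], -1]
    - [[0.0022, 0.0019, 0.0], [-0.3, 0.3, 0.8], -1]
    - [[0.002, 0.0019, -0.0001], [-0.6, 0.7, 1.4], -1]
    - [[0.0017, 0.0017, -0.0001], [-1.1, 1.2, 2.2], -1]

```text
t: 8.55
ee_pos: [663.1, -22.6, 110.4]
orientation: [2.885, 1.188, -0.081]
ft_force: [0.3, -0.3, -1.2]
width: 27.8
grasp_force: 30.0
```

```bash
python3 wr.py w7; python3 plan.py p1.json p2.json 2.5 8
```

```text
8.55 [663.10756348 -22.6300351  110.35841605] [ 2.88450288  1.18763177 -0.08083134] [ 0.32564087 -0.29324228 -1.21115387] [-0.06984282  0.11492309  0.06092517] 27.839364980300196
[[[0.0013, 0.0013, -0.0002], [-1.2, 1.1, 2.3], -1], [[0.0014, 0.0015, -0.0002], [-1.2, 1.1, 2.1], -1], [[0.0014, 0.0015, -0.0002], [-1.0, 0.8, 1.9], -1], [[0.0013, 0.0016, -0.0003], [-0.8, 0.7, 1.4], -1], [[0.0015, 0.0019, -0.0004], [-0.3, 0.2, 1.2], -1], [[0.0015, 0.002, -0.0004], [0.2, -0.2, 1.1], -1], [[0.0015, 0.0022, -0.0003], [0.5, -0.3, 1.5], -1], [[0.0016, 0.0023, -0.0004], [0.8, -0.5, 1.6], -1]]
s 82.25448061888264 of 211.69699659431262 end X [674.6   -8.16 107.88] heading 58.0 slope -7.2
```

Emit:
servo_tool:
  steps:
    - [[0.0013, 0.0013, -0.0002], [-1.2, 1.1, 2.3], -1]
    - [[0.0014, 0.0015, -0.0002], [-1.2, 1.1, 2.1], -1]
    - [[0.0014, 0.0015, -0.0002], [-1.0, 0.8, 1.9], -1]
    - [[0.0013, 0.0016, -0.0003], [-0.8, 0.7, 1.4], -1]
    - [[0.0015, 0.0019, -0.0004], [-0.3, 0.2, 1.2], -1]
    - [[0.0015, 0.002, -0.0004], [0.2, -0.2, 1.1], -1]
    - [[0.0015, 0.0022, -0.0003], [0.5, -0.3, 1.5], -1]
    - [[0.0016, 0.0023, -0.0004], [0.8, -0.5, 1.6], -1]

```text
t: 9.27
ee_pos: [674.7, -7.7, 107.7]
orientation: [2.692, 1.488, -0.169]
ft_force: [-0.8, 0.3, -0.8]
width: 27.8
grasp_force: 30.0
```

```bash
python3 wr.py w8; python3 plan.py p2.json p3.json 2.5 8
cat > cmp.py <<'E'
# rod seen in the picture vs planned line, in nominal frame: args pkl state
from h import *
import sys,json
from scipy.spatial.transform import Rotation as Ro
from scipy.spatial import cKDTree
np.set_printoptions(suppress=True,precision=2,linewidth=150)
d=pickle.load(open(sys.argv[1]+".pkl","rb")); st=json.load(open(sys.argv[2])); X=np.array(st["X"]); R=Ro.from_rotvec(st["r"]).as_matrix()
C=cloud(d); T=d["wTc"]@np.linalg.inv(d["tool_from_camera"]); H=(C-T[:3,3])@T[:3,:3]
ys,xs=np.mgrid[0:384,0:512]; m=(C[...,2]>110)&(C[...,2]<150)&(ys<230)&(xs>60)&(xs<330)
nl,lab,s_,cn=cv2.connectedComponentsWithStats(m.astype(np.uint8)); k=lab[200:225,240:275]; k=np.bincount(k[k>0]).argmax(); m=lab==k
Q=H[m]@R.T+X; b=X+R@[-0.6,0,-18]
L=np.load("w6_line.npy")[:23]
for p in L:
    h=np.radians(p[4]); t=np.array([np.cos(h),np.sin(h)]); n=np.array([-t[1],t[0]]); r=Q[:,:2]-p[:2]; w=(np.abs(r@t)<2.5)&(np.abs(r@n)<9)
    if w.sum()<60: continue
    l=r[w]@n; print(p[:2],"dist",round(float(np.linalg.norm(p[:2]-b[:2])),1),"left %.2f dz %.2f"%((np.percentile(l,2)+np.percentile(l,98))/2,Q[w][:,2].mean()-3.93-(p[2]+p[3])/2))
print("bore",b)
E
python3 cmp.py w8 p2.json
```

```text
9.2667 [674.69601971  -7.74175415 107.71415833] [ 2.69176743  1.48828274 -0.16943054] [-0.76909638  0.26368189 -0.83801181] [ 0.02394238  0.02661241 -0.01931216] 27.7927484784779
[[[0.0014, 0.0024, -0.0003], [1.0, -0.6, 1.7], -1], [[0.0015, 0.0024, -0.0003], [1.0, -0.6, 1.5], -1], [[0.0013, 0.0025, -0.0002], [0.9, -0.5, 1.3], -1], [[0.0013, 0.0024, -0.0001], [0.8, -0.4, 1.0], -1], [[0.0012, 0.0025, -0.0002], [0.7, -0.3, 1.1], -1], [[0.0011, 0.0025, -0.0], [0.7, -0.3, 1.2], -1], [[0.0011, 0.0025, -0.0001], [0.8, -0.4, 1.6], -1], [[0.001, 0.0026, 0.0], [0.8, -0.3, 1.7], -1]]
s 102.15897442219884 of 211.69699659431262 end X [684.5   11.64 106.68] heading 69.1 slope 0.3
[684.22  10.22] dist 19.1 left -0.16 dz -0.19
[685.88  14.95] dist 24.0 left -0.01 dz 0.14
[687.22  19.76] dist 29.0 left -0.09 dz 0.22
[688.6   24.57] dist 33.9 left -0.12 dz 0.06
[689.69  29.46] dist 38.9 left -0.46 dz 0.05
[690.39  34.41] dist 43.8 left -0.37 dz 0.18
[690.9   39.39] dist 48.6 left -0.23 dz 0.16
[691.22  44.38] dist 53.5 left -0.44 dz 0.15
[691.    49.39] dist 58.2 left -0.52 dz -0.19
[690.3   54.34] dist 62.8 left -0.61 dz -0.05
[689.5   59.28] dist 67.5 left -0.76 dz -0.04
[688.85  64.24] dist 72.2 left -0.38 dz 0.07
[688.24  69.2 ] dist 77.0 left -0.34 dz 0.11
[687.37  74.13] dist 81.7 left -0.61 dz 0.06
[686.55  79.06] dist 86.5 left -0.68 dz 0.06
bore [675.49  -6.74 125.81]
```

Measured and planned lines agree to within 0.8 mm, and there's no contact force, so I'm continuing round the bend.

Emit:
servo_tool:
  steps:
    - [[0.0014, 0.0024, -0.0003], [1.0, -0.6, 1.7], -1]
    - [[0.0015, 0.0024, -0.0003], [1.0, -0.6, 1.5], -1]
    - [[0.0013, 0.0025, -0.0002], [0.9, -0.5, 1.3], -1]
    - [[0.0013, 0.0024, -0.0001], [0.8, -0.4, 1.0], -1]
    - [[0.0012, 0.0025, -0.0002], [0.7, -0.3, 1.1], -1]
    - [[0.0011, 0.0025, 0.0], [0.7, -0.3, 1.2], -1]
    - [[0.0011, 0.0025, -0.0001], [0.8, -0.4, 1.6], -1]
    - [[0.001, 0.0026, 0.0], [0.8, -0.3, 1.7], -1]

```text
t: 9.98
ee_pos: [684.4, 11.6, 106.7]
orientation: [-2.588, -1.776, -0.007]
ft_force: [-0.2, 0.4, -1.6]
width: 28.5
grasp_force: 30.0
```

```bash
python3 wr.py w9; python3 cmp.py w9 p3.json; python3 plan.py p3.json p4.json 2.5 8
```

```text
9.9833 [684.36486965  11.56321739 106.72416695] [-2.58810082 -1.77552323 -0.00674916] [-0.17014765  0.40779231 -1.55880985] [-0.02804805  0.10244914 -0.01060833] 28.46897594004237
[689.69  29.46] dist 19.2 left -0.03 dz -0.16
[690.39  34.41] dist 24.2 left -0.08 dz -0.09
[690.9   39.39] dist 29.1 left -0.09 dz -0.04
[691.22  44.38] dist 34.1 left -0.29 dz -0.04
[691.    49.39] dist 39.0 left -0.67 dz -0.08
[690.3   54.34] dist 43.8 left -0.61 dz -0.19
[689.5   59.28] dist 48.6 left -0.61 dz -0.26
[688.85  64.24] dist 53.4 left -0.49 dz -0.22
[688.24  69.2 ] dist 58.3 left -0.35 dz -0.13
[687.37  74.13] dist 63.2 left -0.54 dz 0.02
[686.55  79.06] dist 68.1 left -0.56 dz -0.06
bore [684.26  11.   124.68]
[[[0.0009, 0.0025, 0.0001], [0.8, -0.3, 1.7], -1], [[0.0009, 0.0026, 0.0], [0.8, -0.3, 1.4], -1], [[0.0008, 0.0027, 0.0002], [0.7, -0.2, 1.2], -1], [[0.0007, 0.0025, 0.0001], [0.6, -0.2, 1.0], -1], [[0.0007, 0.0027, 0.0002], [0.7, -0.2, 1.1], -1], [[0.0006, 0.0027, 0.0002], [0.9, -0.2, 1.2], -1], [[0.0005, 0.0027, 0.0003], [1.0, -0.2, 1.5], -1], [[0.0004, 0.0027, 0.0003], [0.8, -0.1, 1.7], -1]]
s 122.06346822551507 of 211.69699659431262 end X [690.    32.74 108.08] heading 79.9 slope 6.8
```

Emit:
servo_tool:
  steps:
    - [[0.0009, 0.0025, 0.0001], [0.8, -0.3, 1.7], -1]
    - [[0.0009, 0.0026, 0.0], [0.8, -0.3, 1.4], -1]
    - [[0.0008, 0.0027, 0.0002], [0.7, -0.2, 1.2], -1]
    - [[0.0007, 0.0025, 0.0001], [0.6, -0.2, 1.0], -1]
    - [[0.0007, 0.0027, 0.0002], [0.7, -0.2, 1.1], -1]
    - [[0.0006, 0.0027, 0.0002], [0.9, -0.2, 1.2], -1]
    - [[0.0005, 0.0027, 0.0003], [1.0, -0.2, 1.5], -1]
    - [[0.0004, 0.0027, 0.0003], [0.8, -0.1, 1.7], -1]

```text
t: 10.7
ee_pos: [689.8, 32.6, 108.1]
orientation: [-2.351, -1.961, -0.139]
ft_force: [0.5, -0.5, -1.3]
width: 28.2
grasp_force: 30.0
```

```bash
python3 wr.py w10; python3 cmp.py w10 p4.json; python3 plan.py p4.json p5.json 2.5 16
```

```text
10.7 [689.80883718  32.58391296 108.13499074] [-2.35075785 -1.96061268 -0.13873031] [ 0.54513477 -0.5138119  -1.32821546] [-0.15237841  0.10355865  0.01348856] 28.157213411903896
[691.    49.39] dist 19.4 left -0.50 dz -0.04
[690.3   54.34] dist 24.3 left -0.47 dz -0.10
[689.5   59.28] dist 29.2 left -0.52 dz -0.07
[688.85  64.24] dist 34.2 left -0.38 dz -0.06
[688.24  69.2 ] dist 39.2 left -0.29 dz 0.07
[687.37  74.13] dist 44.1 left -0.37 dz -0.06
[686.55  79.06] dist 49.1 left -0.43 dz 0.01
bore [689.53  30.05 125.88]
[[[0.0004, 0.0026, 0.0004], [0.9, -0.2, 1.6], -1], [[0.0003, 0.0027, 0.0004], [0.7, -0.1, 1.5], -1], [[0.0002, 0.0026, 0.0003], [0.4, -0.0, 1.4], -1], [[0.0001, 0.0024, 0.0004], [-0.3, -0.0, 1.6], -1], [[-0.0, 0.0022, 0.0002], [-0.9, 0.0, 2.0], -1], [[-0.0001, 0.002, 0.0003], [-1.3, 0.1, 2.2], -1], [[-0.0002, 0.002, 0.0001], [-1.7, -0.1, 2.4], -1], [[-0.0001, 0.002, 0.0001], [-1.6, -0.1, 2.3], -1]]
[[[-0.0003, 0.002, 0.0001], [-1.3, -0.1, 1.8], -1], [[-0.0002, 0.0022, 0.0001], [-0.8, -0.1, 1.1], -1], [[-0.0003, 0.0024, 0.0], [-0.4, -0.1, 0.4], -1], [[-0.0004, 0.0024, 0.0001], [-0.2, 0.0, -0.1], -1], [[-0.0003, 0.0025, -0.0], [-0.1, -0.0, -0.2], -1], [[-0.0004, 0.0024, -0.0], [-0.1, -0.0, -0.0], -1], [[-0.0003, 0.0024, -0.0], [-0.1, -0.1, 0.2], -1], [[-0.0004, 0.0025, -0.0], [-0.1, 0.0, 0.5], -1]]
s 161.96796202883127 of 211.69699659431262 end X [688.    70.04 110.58] heading 98.6 slope -0.1
```

View pics/w10.png

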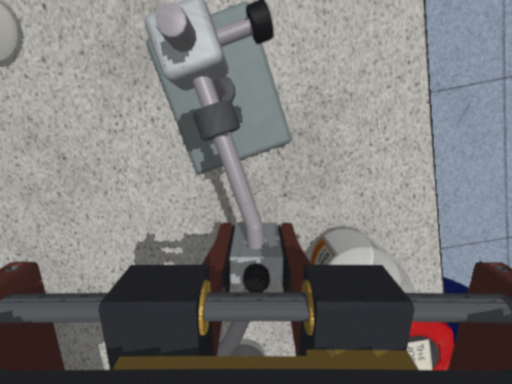

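The view shows the stop ring at (217,118) with its face near (222,133), the post's clamp at (185,40), and the rod entering the bore at (257,245). There's no obstacle ahead.

Emit:
servo_tool:
  steps:
    - [[0.0004, 0.0026, 0.0004], [0.9, -0.2, 1.6], -1]
    - [[0.0004, 0.0027, 0.0004], [0.7, -0.1, 1.5], -1]
    - [[0.0003, 0.0026, 0.0003], [0.4, 0.0, 1.4], -1]
    - [[0.0002, 0.0024, 0.0004], [-0.3, 0.0, 1.6], -1]
    - [[0.0001, 0.0022, 0.0002], [-0.9, 0.0, 2.0], -1]
    - [[-0.0001, 0.002, 0.0003], [-1.3, 0.1, 2.2], -1]
    - [[-0.0002, 0.002, 0.0001], [-1.7, -0.1, 2.4], -1]
    - [[-0.0001, 0.002, 0.0001], [-1.6, -0.1, 2.3], -1]

```text
t: 11.42
ee_pos: [691.2, 51.4, 110.4]
orientation: [-2.101, -2.285, -0.053]
ft_force: [-0.1, 1.2, -1.8]
width: 27.7
grasp_force: 30.0
```

```bash
python3 wr.py w11
python3 - <<'E'
from h import *
import json
from scipy.spatial.transform import Rotation as Ro
np.set_printoptions(suppress=True,precision=2,linewidth=150)
d=pickle.load(open("w10.pkl","rb")); st=json.load(open("p4.json")); X=np.array(st["X"]); R=Ro.from_rotvec(st["r"]).as_matrix()
C=cloud(d); T=d["wTc"]@np.linalg.inv(d["tool_from_camera"]); Q=((C-T[:3,3])@T[:3,:3])@R.T+X
t=np.array([np.cos(np.radians(98)),np.sin(np.radians(98))]); n=np.array([-t[1],t[0]]); p=np.array([686.9,79.])
q=Q[60:200,180:270].reshape(-1,3); r=q[:,:2]-p; s=r@t; l=r@n
for a in np.arange(-20,45,1.5):
    w=(s>=a)&(s<a+1.5)&(q[:,2]>110)&(q[:,2]<160)&(np.abs(l)<16)
    if w.sum()>3: print(a,w.sum(),"lat",l[w].min(),l[w].max(),"ztop",np.percentile(q[w][:,2],95))
E
```

```text
11.4167 [691.17104217  51.36122503 110.43814808] [-2.10130845 -2.28522263 -0.05266016] [-0.10270458  1.24484623 -1.84545313] [-0.15892572  0.11465792  0.04345991] 27.69836311766318
-17.0 8 lat -5.106860887192027 -3.049302942207611 ztop 132.72751681700737
-15.5 28 lat -5.1153368471026806 1.5578233547801492 ztop 133.7895388349217
-14.0 46 lat -5.05609806877125 4.392920019347204 ztop 134.19989872258003
-12.5 47 lat -4.965354172109779 4.752978692087224 ztop 134.03584589651066
-11.0 50 lat -4.983255317933934 4.939309590017449 ztop 133.8241991906215
-9.5 48 lat -4.857995375381703 4.357301021978847 ztop 134.32230276428285
-8.0 51 lat -4.9593535426821145 4.625587670544735 ztop 134.2271559103828
-6.5 50 lat -4.950889965077263 4.712559748281417 ztop 134.29212603126376
-5.0 51 lat -4.922300812477504 4.97262277164209 ztop 133.91087836992097
-3.5 50 lat -4.924602736204524 4.864516707758644 ztop 134.23512463246018
-2.0 49 lat -5.002379316877036 4.811472494534488 ztop 133.91459895157675
-0.5 50 lat -4.854911152624741 4.853843437196029 ztop 134.2972721449
1.0 51 lat -4.779810323052057 4.759882753287
[... 1457 characters left out ...]
1.253945002249898 ztop 139.5788789541318
32.5 132 lat -10.406452623952905 11.37868562041473 ztop 139.81963511509798
34.0 127 lat -10.376260304719755 11.476980185529253 ztop 139.66801681366178
35.5 82 lat -10.23411311209043 9.688443935877032 ztop 139.34163020562852
37.0 33 lat -4.362335055923559 4.775188133028333 ztop 134.22399722131397
38.5 59 lat -4.227648824196816 5.498660241614442 ztop 134.13765382794907
40.0 56 lat -4.313143225473697 5.197886891047163 ztop 134.2100499086347
41.5 61 lat -4.284633903531544 5.569067224561258 ztop 134.03665163897534
43.0 62 lat -4.361022589067713 5.366819208982983 ztop 134.1976364274497
44.5 57 lat -4.230328083396454 5.634325764072278 ztop 134.00568078516756
```

Emit:
servo_tool:
  steps:
    - [[-0.0003, 0.002, 0.0001], [-1.3, -0.1, 1.8], -1]
    - [[-0.0002, 0.0022, 0.0001], [-0.8, -0.1, 1.1], -1]
    - [[-0.0003, 0.0024, 0.0], [-0.4, -0.1, 0.4], -1]
    - [[-0.0004, 0.0024, 0.0001], [-0.2, 0.0, -0.1], -1]
    - [[-0.0003, 0.0025, 0.0], [-0.1, 0.0, -0.2], -1]
    - [[-0.0004, 0.0024, 0.0], [-0.1, 0.0, 0.0], -1]
    - [[-0.0003, 0.0024, 0.0], [-0.1, -0.1, 0.2], -1]
    - [[-0.0004, 0.0025, 0.0], [-0.1, 0.0, 0.5], -1]

```text
t: 12.13
ee_pos: [688.3, 70.1, 110.6]
orientation: [2.053, 2.376, -0.001]
ft_force: [0.2, -0.9, -1.3]
width: 27.9
grasp_force: 30.0
```

```bash
python3 wr.py w12; sed -i 's/688.0/688.4/' p5.json
python3 - <<'E'
import json; s=json.load(open("p5.json")); s["X"][0]+=0.4; json.dump(s,open("p5.json","w")); print(s)
E
python3 cmp.py w12 p5.json
python3 - <<'E'
from h import *
import json
from scipy.spatial.transform import Rotation as Ro
np.set_printoptions(suppress=True,precision=2,linewidth=150)
d=pickle.load(open("w12.pkl","rb")); st=json.load(open("p5.json")); X=np.array(st["X"]); R=Ro.from_rotvec(st["r"]).as_matrix()
C=cloud(d); T=d["wTc"]@np.linalg.inv(d["tool_from_camera"]); q=((C-T[:3,3])@T[:3,:3])[100:240,215:295].reshape(-1,3)
# tool frame: x along bore
for a in np.arange(6,48,1.5):
    w=(q[:,0]>=a)&(q[:,0]<a+1.5)&(q[:,2]<-15)&(q[:,2]>-50)&(np.abs(q[:,1])<16)
    if w.sum()>8: print(a,w.sum(),"y",np.percentile(q[w][:,1],[2,98]),"ztop",np.percentile(q[w][:,2],5))
E
```

```text
12.1333 [688.34888514  70.07061123 110.55332049] [ 2.05257712e+00  2.37581122e+00 -1.07130919e-03] [ 0.22102957 -0.94911007 -1.32823817] [-0.05973009  0.05624442 -0.0275128 ] 27.898625387157203
{'X': [688.3999999999999, 70.04, 110.57999999999998], 'r': [2.047399541937085, 2.3803657803513794, -0.0010522985116397626], 'off': [0, 0, 0]}
bore [688.47  69.48 128.58]
9.0 41 y [-15.34  15.97] ztop -21.816947824905665
10.5 47 y [-15.87   4.41] ztop -23.41830440788057
12.0 44 y [-4.83  4.39] ztop -23.67431907790593
13.5 43 y [-5.32  4.39] ztop -23.63974793904595
15.0 44 y [-5.29  4.36] ztop -23.704165203448618
16.5 43 y [-4.77  4.39] ztop -23.432958387129105
18.0 48 y [-5.22  4.37] ztop -23.673748861766917
19.5 42 y [-5.2   4.34] ztop -23.84544351021382
21.0 47 y [-5.19  4.35] ztop -23.93207701583259
22.5 44 y [-5.21  4.33] ztop -23.83733657243765
24.0 49 y [-5.15  4.31] ztop -23.350160664793048
25.5 46 y [-5.15  4.3 ] ztop -23.846655657739188
27.0 40 y [-5.12  3.86] ztop -23.57593030991719
28.5 13 y [-3.26  3.01] ztop -23.699738582686063
30.0 25 y [-9.92  6.3 ] ztop -28.34356494342293
31.5 90 y [-10.6    9.65] ztop -29.258304412015637
33.0 116 y [-10.89  10.11] ztop -29.262521607329017
34.5 110 y [-10.37   9.63] ztop -29.561600137487396
36.0 109 y [-10.9    9.56] ztop -29.244575036404974
37.5 111 y [-10.28  10.2 ] ztop -29.114672742688626
39.0 111 y [-10.73   9.47] ztop -29.013826580862364
40.5 106 y [-10.13   9.44] ztop -29.471753622425492
42.0 108 y [-10.68  10.05] ztop -29.167776158838276
43.5 124 y [-10.46   9.42] ztop -29.587503616220843
45.0 219 y [-9.91  9.11] ztop -28.14839421035845
46.5 48 y [-4.89  4.16] ztop -23.897574167354943
```

The gap to the ring's face is about 23 mm and the bore is aligned within 0.5 mm. I'm approaching to about 4 mm.

Emit:
servo_tool:
  steps:
    - [[-0.0005, 0.0024, 0.0001], [0, 0, 0], -1]
    - [[-0.0005, 0.0024, 0.0001], [0, 0, 0], -1]
    - [[-0.0004, 0.0024, 0.0001], [0, 0, 0], -1]
    - [[-0.0004, 0.0024, 0], [0, 0, 0], -1]
    - [[-0.0004, 0.0024, 0], [0, 0, 0], -1]
    - [[-0.0003, 0.0024, 0], [0, 0, 0], -1]
    - [[-0.0003, 0.0024, 0], [0, 0, 0], -1]
    - [[-0.0003, 0.0024, 0], [0, 0, 0], -1]

```text
t: 12.85
ee_pos: [685.3, 89.5, 110.9]
orientation: [2.053, 2.376, -0.001]
ft_force: [0.5, -0.5, -1.1]
width: 28.0
grasp_force: 30.0
```

```bash
python3 wr.py w13
cat > gap.py <<'E'
from h import *
import sys
np.set_printoptions(suppress=True,precision=2,linewidth=150)
d=pickle.load(open(sys.argv[1]+".pkl","rb"))
C=cloud(d); T=d["wTc"]@np.linalg.inv(d["tool_from_camera"]); q=((C-T[:3,3])@T[:3,:3])[150:260,215:295].reshape(-1,3)
for a in np.arange(2,32,1.0):
    w=(q[:,0]>=a)&(q[:,0]<a+1)&(q[:,2]<-15)&(q[:,2]>-50)&(np.abs(q[:,1])<16)
    if w.sum()>4: print(a,w.sum(),"y",np.percentile(q[w][:,1],[2,98]),"ztop",np.percentile(q[w][:,2],5))
E
python3 gap.py w13
```

```text
12.85 [685.28472826  89.49523451 110.87374776] [ 2.05254165e+00  2.37593177e+00 -1.01465749e-03] [ 0.54103187 -0.48439988 -1.08692225] [-0.05190159  0.03513871 -0.03627294] 27.952443029801735
3.0 6 y [-5.99  6.24] ztop -29.081211273251633
4.0 52 y [-11.72  12.  ] ztop -34.16661558915575
5.0 156 y [-13.2   14.01] ztop -34.875932864483204
6.0 680 y [-13.46  14.34] ztop -34.207400014396256
7.0 71 y [-13.72  14.55] ztop -34.24045788358727
8.0 30 y [-14.53  14.68] ztop -39.3050602460101
9.0 92 y [-15.28  15.94] ztop -40.52430226047064
10.0 79 y [-15.64  15.95] ztop -42.94021792694422
11.0 62 y [-15.93  14.37] ztop -44.18140140211117
12.0 53 y [-9.54  9.32] ztop -29.140270919913288
13.0 66 y [-10.33  10.07] ztop -28.67423588700618
14.0 64 y [-10.3    9.65] ztop -28.81489673901642
15.0 58 y [-10.89   9.93] ztop -28.825042010076032
16.0 68 y [-10.71  10.48] ztop -29.005940024538912
17.0 67 y [-10.2   10.45] ztop -28.94583813800782
18.0 68 y [-10.68   9.69] ztop -28.74700911437488
19.0 64 y [-9.94 10.43] ztop -29.029972439278144
20.0 64 y [-10.63  10.43] ztop -28.81929694243088
21.0 69 y [-9.83  9.89] ztop -29.149740116850012
22.0 62 y [-10.62   9.84] ztop -28.820851255911506
23.0 69 y [-10.47  10.51] ztop -28.927925731494025
24.0 72 y [-10.41   9.52] ztop -29.116372568394517
25.0 176 y [-10.06   9.57] ztop -28.27891667609423
26.0 119 y [-8.65  8.72] ztop -26.570438205115185
27.0 29 y [-5.13  4.3 ] ztop -22.912858208122742
28.0 29 y [-4.23  4.29] ztop -23.34083142640906
29.0 33 y [-5.12  3.91] ztop -23.20148968993254
30.0 28 y [-4.79  4.28] ztop -23.56441486788869
31.0 35 y [-5.1   4.26] ztop -23.170457498147762
```

Emit:
servo_tool:
  steps:
    - [[-0.0001, 0.0005, 0], [0, 0, 0], -1]
    - [[-0.0001, 0.0005, 0], [0, 0, 0], -1]
    - [[-0.0001, 0.0005, 0], [0, 0, 0], -1]
    - [[0, 0.0005, 0], [0, 0, 0], -1]
    - [[-0.0001, 0.0005, 0], [0, 0, 0], -1]
    - [[-0.0001, 0.0005, 0], [0, 0, 0], -1]
    - [[0, 0, 0], [0, 0, 0], -1]
    - [[0, 0, 0], [0, 0, 0], -1]

```text
t: 13.57
ee_pos: [684.8, 92.3, 110.9]
orientation: [2.053, 2.376, -0.001]
ft_force: [0.5, 1.4, -0.9]
width: 28.0
grasp_force: 30.0
```

Emit:
servo_tool:
  steps:
    - [[0, 0.0003, 0], [0, 0, 0], -1]
    - [[0, 0, 0], [0, 0, 0], -1]
    - [[0, 0, 0], [0, 0, 0], -1]
    - [[0, 0.0002, 0], [0, 0, 0], -1]
    - [[0, 0, 0], [0, 0, 0], -1]
    - [[0, 0, 0], [0, 0, 0], -1]
    - [[0, 0, 0], [0, 0, 0], -1]
    - [[0, 0, 0], [0, 0, 0], -1]

```text
t: 14.23
ee_pos: [684.8, 92.7, 110.9]
orientation: [2.053, 2.376, -0.001]
ft_force: [0.3, -0.6, 0.2]
width: 27.6
grasp_force: 30.0
```

Emit:
servo_tool:
  steps:
    - [[0, 0.0002, 0], [0, 0, 0], -1]
    - [[0, 0, 0], [0, 0, 0], -1]
    - [[0, 0.0001, 0], [0, 0, 0], -1]
    - [[0, 0, 0], [0, 0, 0], -1]
    - [[0, 0.0001, 0], [0, 0, 0], -1]
    - [[0, 0, 0], [0, 0, 0], -1]
    - [[0, 0, 0], [0, 0, 0], -1]
    - [[0, 0, 0], [0, 0, 0], -1]

```text
t: 14.9
ee_pos: [684.8, 93.1, 110.9]
orientation: [2.053, 2.376, -0.001]
ft_force: [-0.0, -0.6, -1.0]
width: 27.9
grasp_force: 30.0
```

Emit:
servo_tool:
  steps:
    - [[-0.0001, 0.0002, 0], [0, 0, 0], -1]
    - [[0, 0, 0], [0, 0, 0], -1]
    - [[0, 0.0001, 0], [0, 0, 0], -1]
    - [[0, 0, 0], [0, 0, 0], -1]
    - [[0, 0.0001, 0], [0, 0, 0], -1]
    - [[0, 0, 0], [0, 0, 0], -1]
    - [[0, 0, 0], [0, 0, 0], -1]
    - [[0, 0, 0], [0, 0, 0], -1]

```text
t: 15.57
ee_pos: [684.7, 93.6, 110.9]
orientation: [2.053, 2.376, -0.001]
ft_force: [0.8, 0.3, -1.1]
width: 28.0
grasp_force: 30.0
```

```bash
python3 wr.py w14; python3 gap.py w14 | head -16
```

```text
15.5667 [684.71668867  93.5522005  110.90009334] [ 2.05260354e+00  2.37587434e+00 -1.00099157e-03] [ 0.80884544  0.33576615 -1.06590638] [-0.0314152   0.03832099  0.00097171] 28.01765035737499
4.0 41 y [-12.94  13.81] ztop -34.16717062950923
5.0 118 y [-13.32  14.53] ztop -34.78103434314277
6.0 546 y [-13.46  14.26] ztop -34.24295903637634
7.0 77 y [-13.78  14.6 ] ztop -33.94775681894334
8.0 83 y [-13.82  14.67] ztop -37.2642188988255
9.0 142 y [-15.27  15.91] ztop -40.47138057526405
10.0 138 y [-15.31  15.82] ztop -41.10812638810141
11.0 103 y [-15.9   10.05] ztop -43.76450758779616
12.0 64 y [-15.23   9.74] ztop -32.734755888624896
13.0 67 y [-10.82   9.84] ztop -28.740658258756817
14.0 62 y [-10.3    9.89] ztop -29.060583628857593
15.0 59 y [-10.99   9.33] ztop -28.47416024928731
16.0 68 y [-10.2    9.76] ztop -28.75568177936122
17.0 60 y [-10.77   9.85] ztop -28.9487812270283
18.0 67 y [-10.68  10.42] ztop -28.985466426757178
19.0 66 y [-10.19  10.39] ztop -28.862289150519967
```

Emit:
servo_tool:
  steps:
    - [[0, 0.0002, 0], [0, 0, 0], -1]
    - [[0, 0, 0], [0, 0, 0], -1]
    - [[0, 0.0001, 0], [0, 0, 0], -1]
    - [[0, 0, 0], [0, 0, 0], -1]
    - [[0, 0.0001, 0], [0, 0, 0], -1]
    - [[0, 0, 0], [0, 0, 0], -1]
    - [[0, 0, 0], [0, 0, 0], -1]
    - [[0, 0, 0], [0, 0, 0], -1]

```text
t: 16.28
ee_pos: [684.7, 94.0, 110.9]
orientation: [2.053, 2.376, -0.001]
ft_force: [0.1, -0.0, -1.4]
width: 28.0
grasp_force: 30.0
```

Emit:
servo_tool:
  steps:
    - [[-0.0001, 0.0002, 0], [0, 0, 0], -1]
    - [[0, 0, 0], [0, 0, 0], -1]
    - [[0, 0.0001, 0], [0, 0, 0], -1]
    - [[0, 0, 0], [0, 0, 0], -1]
    - [[0, 0.0001, 0], [0, 0, 0], -1]
    - [[0, 0, 0], [0, 0, 0], -1]
    - [[0, 0, 0], [0, 0, 0], -1]
    - [[0, 0, 0], [0, 0, 0], -1]

```text
t: 16.95
ee_pos: [684.7, 94.0, 110.9]
orientation: [2.052, 2.376, -0.001]
ft_force: [0.6, -4.8, -1.4]
width: 27.9
grasp_force: 30.0
```

Contact at -4.8 N. I'm building up gently.

Emit:
servo_tool:
  steps:
    - [[0, 0.0001, 0], [0, 0, 0], -1]
    - [[0, 0, 0], [0, 0, 0], -1]
    - [[0, 0, 0], [0, 0, 0], -1]
    - [[0, 0.0001, 0], [0, 0, 0], -1]
    - [[0, 0, 0], [0, 0, 0], -1]
    - [[0, 0, 0], [0, 0, 0], -1]
    - [[0, 0, 0], [0, 0, 0], -1]
    - [[0, 0, 0], [0, 0, 0], -1]

```text
t: 17.62
ee_pos: [684.7, 94.0, 110.9]
orientation: [2.052, 2.376, -0.002]
ft_force: [1.2, -5.3, -1.9]
width: 27.7
grasp_force: 30.0
```

Emit:
servo_tool:
  steps:
    - [[0, 0.0001, 0], [0, 0, 0], -1]
    - [[0, 0, 0], [0, 0, 0], -1]
    - [[0, 0.0001, 0], [0, 0, 0], -1]
    - [[0, 0, 0], [0, 0, 0], -1]
    - [[0, 0.0001, 0], [0, 0, 0], -1]
    - [[0, 0, 0], [0, 0, 0], -1]
    - [[0, 0, 0], [0, 0, 0], -1]
    - [[0, 0, 0], [0, 0, 0], -1]

```text
t: 18.28
ee_pos: [684.7, 94.0, 110.9]
orientation: [2.052, 2.375, -0.002]
ft_force: [0.5, -6.6, -1.4]
width: 27.7
grasp_force: 30.0
```

Emit:
servo_tool:
  steps:
    - [[0, 0.0001, 0], [0, 0, 0], -1]
    - [[0, 0.0001, 0], [0, 0, 0], -1]
    - [[0, 0.0001, 0], [0, 0, 0], -1]
    - [[0, 0.0001, 0], [0, 0, 0], -1]
    - [[0, 0.0001, 0], [0, 0, 0], -1]
    - [[0, 0, 0], [0, 0, 0], -1]
    - [[0, 0, 0], [0, 0, 0], -1]
    - [[0, 0, 0], [0, 0, 0], -1]

```text
t: 18.95
ee_pos: [684.7, 94.0, 110.9]
orientation: [2.052, 2.375, -0.003]
ft_force: [1.7, -8.0, -1.3]
width: 28.0
grasp_force: 30.0
```

Emit:
servo_tool:
  steps:
    - [[0, 0.0001, 0], [0, 0, 0], -1]
    - [[0, 0.0001, 0], [0, 0, 0], -1]
    - [[0, 0.0001, 0], [0, 0, 0], -1]
    - [[0, 0.0001, 0], [0, 0, 0], -1]
    - [[0, 0.0001, 0], [0, 0, 0], -1]
    - [[0, 0, 0], [0, 0, 0], -1]
    - [[0, 0, 0], [0, 0, 0], -1]
    - [[0, 0, 0], [0, 0, 0], -1]

```text
t: 19.62
ee_pos: [684.7, 94.1, 110.9]
orientation: [2.052, 2.375, -0.004]
ft_force: [0.8, -10.2, -0.5]
width: 27.6
grasp_force: 30.0
```

Emit:
servo_tool:
  steps:
    - [[0, 0, 0], [0, 0, 0], -1]
    - [[0, 0, 0], [0, 0, 0], -1]
    - [[0, 0, 0], [0, 0, 0], -1]
    - [[0, 0, 0], [0, 0, 0], -1]
    - [[0, 0, 0], [0, 0, 0], -1]
    - [[0, 0, 0], [0, 0, 0], -1]
    - [[0, 0, 0], [0, 0, 0], -1]
    - [[0, 0, 0], [0, 0, 0], -1]

```text
t: 20.28
ee_pos: [684.7, 94.1, 110.9]
orientation: [2.052, 2.375, -0.004]
ft_force: [0.9, -10.2, -0.6]
width: 27.7
grasp_force: 30.0
```

The push is holding at about 10 N. I'll hold a little longer, ease off, then open.

Emit:
servo_tool:
  steps:
    - [[0, 0, 0], [0, 0, 0], -1]
    - [[0, 0, 0], [0, 0, 0], -1]
    - [[0, 0, 0], [0, 0, 0], -1]
    - [[0, 0, 0], [0, 0, 0], -1]
    - [[0, -0.0004, 0], [0, 0, 0], -1]
    - [[0, -0.0004, 0], [0, 0, 0], -1]
    - [[0, -0.0004, 0], [0, 0, 0], -1]
    - [[0, -0.0002, 0], [0, 0, 0], -1]

```text
t: 20.95
ee_pos: [684.7, 94.0, 110.9]
orientation: [2.053, 2.376, -0.001]
ft_force: [0.6, -4.9, -1.3]
width: 28.0
grasp_force: 30.0
```

```bash
python3 wr.py w15; python3 gap.py w15|head -12
```

```text
20.95 [684.6871696   94.01282445 110.88199379] [ 2.05253145e+00  2.37552907e+00 -1.39061873e-03] [ 0.57323149 -4.87351314 -1.32371391] [-0.84133084 -0.07715352  0.05502374] 28.044021638066962
4.0 45 y [-12.34  13.74] ztop -34.2616622562581
5.0 114 y [-13.59  14.19] ztop -34.78103513433674
6.0 544 y [-13.56  14.44] ztop -34.3492551209525
7.0 79 y [-13.77  14.64] ztop -34.77471249332402
8.0 76 y [-13.82  14.59] ztop -34.066286300083156
9.0 152 y [-15.38  15.77] ztop -40.54130545482523
10.0 136 y [-15.39  15.89] ztop -41.65584755572594
11.0 107 y [-15.92   9.45] ztop -43.063447941344926
12.0 61 y [-14.33   9.92] ztop -29.275652474386096
13.0 65 y [-9.57  9.86] ztop -28.884192399400693
14.0 59 y [-10.86   9.28] ztop -28.792761592275802
15.0 62 y [-10.82   9.85] ztop -28.809650191958735
```

View pics/w15.png

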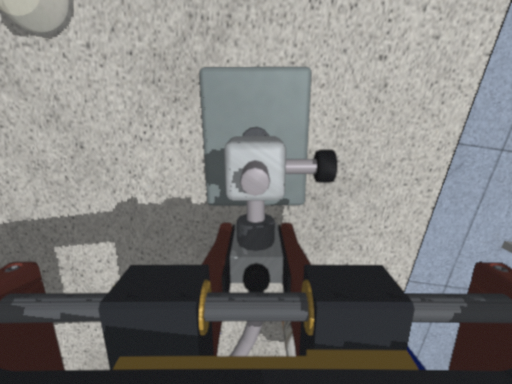

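The picture shows the block's face against the stop ring at (257,243), under the clamp (255,170). I'm easing off further and opening.

Emit:
servo_tool:
  steps:
    - [[0, -0.0003, 0], [0, 0, 0], -1]
    - [[0, -0.0003, 0], [0, 0, 0], -1]
    - [[0, -0.0001, 0], [0, 0, 0], -1]
    - [[0, 0, 0], [0, 0, 0], -1]
    - [[0, 0, 0], [0, 0, 0], -0.3]
    - [[0, 0, 0], [0, 0, 0], 0]
    - [[0, 0, 0], [0, 0, 0], 0.2]
    - [[0, 0, 0], [0, 0, 0], 0.2]

```text
t: 21.67
ee_pos: [684.5, 94.2, 111.0]
orientation: [2.053, 2.376, -0.001]
ft_force: [0.1, -0.1, -0.3]
width: 47.2
grasp_force: 0.0
```

Emit:
servo_tool:
  steps:
    - [[0, 0, 0], [0, 0, 0], 0.2]
    - [[0, 0, 0], [0, 0, 0], 0.2]
    - [[0, 0, 0], [0, 0, 0], 0.2]
    - [[0, 0, 0], [0, 0, 0], 0.2]
    - [[0, 0, 0], [0, 0, 0], 0.2]
    - [[0, 0, 0], [0, 0, 0], 0.2]
    - [[0, 0, 0], [0, 0, 0], 0.2]
    - [[0, 0, 0], [0, 0, 0], 0.2]

```text
t: 22.33
ee_pos: [684.6, 93.7, 110.9]
orientation: [2.053, 2.376, -0.001]
ft_force: [-0.2, -0.3, -1.1]
width: 52.6
grasp_force: 0.0
```

```bash
python3 wr.py w16; python3 gap.py w16|head -14
```

```text
22.3333 [684.63218817  93.74915737 110.87307034] [ 2.05259537e+00  2.37588114e+00 -1.01179821e-03] [-0.21474261 -0.34021352 -1.09694067] [-0.04781774  0.04536915  0.01560417] 52.61749600431963
3.0 56 y [-11.33  14.37] ztop -32.39578507797417
4.0 86 y [-12.58  14.51] ztop -33.01787950957808
5.0 96 y [-12.95  14.38] ztop -33.06405573586282
6.0 451 y [-13.42  14.39] ztop -32.53955301222346
7.0 74 y [-11.5   14.19] ztop -31.958294258700374
8.0 60 y [-8.96 10.12] ztop -28.591832876453992
9.0 62 y [-10.28  10.14] ztop -28.98970980723599
10.0 64 y [-10.18   9.92] ztop -28.959254336477198
11.0 66 y [-10.89   9.18] ztop -28.69360770043909
12.0 55 y [-10.39  10.  ] ztop -28.926950819774238
13.0 74 y [-10.73  10.74] ztop -28.869278053648603
14.0 55 y [-10.27  10.04] ztop -28.620863282576614
15.0 66 y [-10.84   9.79] ztop -28.98323755174401
16.0 70 y [-9.31 10.4 ] ztop -29.31108467076086
```

The block is released and hanging at the ring. I'm retreating straight up.

Emit:
servo_tool:
  steps:
    - [[0, 0, 0.01], [0, 0, 0], 0.2]
    - [[0, 0, 0.015], [0, 0, 0], 0.2]
    - [[0, 0, 0.015], [0, 0, 0], 0.2]
    - [[0, 0, 0.015], [0, 0, 0], 0.2]
    - [[0, 0, 0.015], [0, 0, 0], 0.2]
    - [[0, 0, 0.015], [0, 0, 0], 0.2]
    - [[0, 0, 0.015], [0, 0, 0], 0.2]
    - [[0, 0, 0], [0, 0, 0], 0.2]

```text
t: 23.05
ee_pos: [686.9, 94.0, 216.3]
orientation: [2.049, 2.372, 0.008]
ft_force: [0.9, -0.3, -0.0]
width: 52.2
grasp_force: 0.0
```

Emit:
servo_tool:
  steps:
    - [[0, -0.01, 0.005], [0, 0, 0], 0.2]
    - [[0, -0.01, 0.005], [0, 0, 0], 0.2]
    - [[0, -0.01, 0.005], [0, 0, 0], 0.2]
    - [[0, -0.01, 0.005], [0, 0, 0], 0.2]
    - [[0, -0.01, 0], [0, 0, 0], 0.2]
    - [[0, 0, 0], [0, 0, 0], 0.2]
    - [[0, 0, 0], [0, 0, 0], 0.2]
    - [[0, 0, 0], [0, 0, 0], 0.2]

```text
t: 23.72
ee_pos: [684.4, 43.6, 230.4]
orientation: [2.054, 2.376, -0.002]
ft_force: [0.0, -1.0, 0.4]
width: 52.9
grasp_force: 0.0
```

```bash
python3 wr.py w17
python3 - <<'E'
from h import *
np.set_printoptions(suppress=True,precision=2,linewidth=150)
d=pickle.load(open("w17.pkl","rb")); C=cloud(d).reshape(-1,3)
t=np.array([-0.148,0.989]); n=np.array([-.989,-.148]); r=C[:,:2]-np.array([685,92.])
s=r@t; l=r@n
for a in np.arange(-16,28,2):
    w=(s>=a)&(s<a+2)&(np.abs(l)<20)&(C[:,2]>118)&(C[:,2]<165)
    if w.sum()>4: print(a,w.sum(),"lat",np.percentile(l[w],[2,98]),"ztop",np.percentile(C[w][:,2],[50,96]))
E
```

```text
23.7167 [684.40424477  43.58805841 230.42424435] [ 2.05367761e+00  2.37587233e+00 -1.55114841e-03] [ 0.02387044 -0.99042182  0.44591829] [-0.0171883   0.00457996  0.01322418] 52.86913134149664
-16 23 lat [-4.34  5.36] ztop [132.62 133.8 ]
-14 25 lat [-4.31  5.36] ztop [132.82 134.01]
-12 21 lat [-4.3   5.36] ztop [132.53 134.1 ]
-8 41 lat [-14.03  13.67] ztop [143.06 147.54]
-6 65 lat [-14.7   13.37] ztop [143.37 154.3 ]
-4 72 lat [-14.3   13.23] ztop [143.39 154.88]
-2 66 lat [-14.34  13.59] ztop [143.8  155.01]
0 70 lat [-14.15  13.2 ] ztop [152.07 155.26]
2 77 lat [-14.04  13.05] ztop [151.68 155.  ]
4 80 lat [-14.45  13.01] ztop [143.16 154.46]
6 91 lat [-13.7   13.49] ztop [143.19 153.34]
8 85 lat [-14.18  13.25] ztop [137.89 140.93]
10 55 lat [-10.41  10.87] ztop [138.31 139.73]
12 50 lat [-10.55  10.92] ztop [137.88 139.52]
14 49 lat [-10.41  10.9 ] ztop [138.03 139.67]
16 63 lat [-10.15  10.66] ztop [137.98 139.96]
18 53 lat [-10.32  10.83] ztop [138.08 139.98]
20 48 lat [-10.34  10.87] ztop [138.17 140.19]
22 61 lat [-10.09  10.65] ztop [136.18 139.77]
24 23 lat [-4.84  5.29] ztop [132.76 134.18]
26 24 lat [-4.81  5.28] ztop [132.81 133.89]
```

View pics/w17.png

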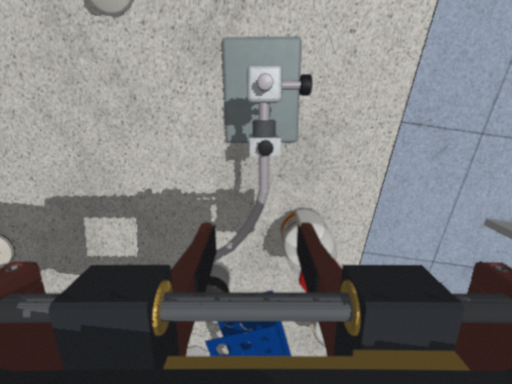

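The block at (265,147) sits flush against the ring at (264,128), hanging upright with the screw up. The gripper is clear, so I'm handing in.

```bash
python3 -c "
from workcell import close_job
print(close_job())"
```

```text
the job is handed in; nothing more can be done
None
```

The block is threaded round the bend and hangs upright against the stop ring. It was pressed home at about 10 N for over a second, then released. The job was handed in at about 24 s, and no verdict was returned.

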